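# Load a fresh seal-label roll into the counter dispenser

## Task

Take the label roll on its spring spindle out of the wooden cradle and load it into the blue label dispenser: offer it in at a slant, press the sprung end into either brass end cup, swing the other end down between the cheeks and let it spring out into the other cup. Leave the roll level between the two cups with both ends fully home, and do not shove the dispenser along the counter or disturb the mould, calipers, ball and templates.

Things in the scene. Friction and masses are not known exactly. Their poses are not given: they have to be found in the camera images.
- dispenser: Sizes in mm. Blue label dispenser, 3.6 kg, loose on rubber feet (a sideways push over about 15 N slides it). Origin under the centre of its base; x to its back, y to its left cheek, z up. Base 110 (x) by 190 (y), top 14 above the counter. Two cheeks 8 thick, 90 wide, round-topped, inner faces at y = -78 and 78, tops at 107 high. Toothed tear bar at x = -53, up to 33 high.
- cup_left (a point): Sizes in mm. Left (+y) brass end cup on the cheek's inner face, 62 above the counter: outside diameter 26, bore 16 wide and 8 deep, rim 11 from the cheek. Point: centre of the bore's bottom; axes as the dispenser's, the bore opens to -y. The two bore bottoms are 150 apart, the rims 134.
- cup_right (a point): Right (-y) brass end cup, the same as the left one, facing it. Point: centre of the bottom of its bore; axes as the dispenser's, the bore opens to +y.
- cradle: Sizes in mm. Fixed dark wooden cradle, 64 (x) by 130 (y), base 8 thick; origin under its centre. Two V rests, 6 thick, at y = -46 and +46 carry the spindle tube, open above; the spindle axis lies 40 above the counter along the cradle's y.
- roll_centre (a point): Sizes in mm. Centre of the label roll, on the spindle's axis; y points to the sprung end. Firm white cylinder with red seals, diameter 46, 50 long, on a white tube of diameter 18, 106 long (in all about 140 g). It is a push fit, about mid-tube: pushed endways with over about 4 N it creeps along the tube until it meets a grey collar; there are two, one past each end of the roll.
- sprung_tip (a point): Very end of the brass sprung rod (+y end of the spindle), diameter 10 mm, round-nosed. It slides up to 15 mm into the tube against a spring: about 3 N to start, 0.5 N per mm more, 10.5 N fully in. Seated between the cups the spindle stays compressed by about 3 mm; to pass the second cup's rim it must be compressed by at least 11 mm.
- plain_tip (a point): Very end of the fixed black rod (-y end of the spindle), diameter 10 mm, with a round nose of radius 5 mm. The two tips are 153 mm apart when the spring is free; the roll centre starts within 3 mm of half-way.
- mould_centre (a point): Sizes in mm. Bystander: centre of a green iron core mould half, a round pot 94 across and 46 high with two bolt ears (138 over the ears, bolts to 62 high).
- calipers_centre (a point): Bystander: middle of a pair of brass calipers lying flat, 160 mm long and 80 mm wide, 8 mm thick.
- ball_centre (a point): Sizes in mm. Bystander: centre of a worn red match ball of diameter 72 resting on a small fixed wooden ring; its centre is 42 above the counter.
- templates_centre (a point): Bystander: centre of the lowest of three round aluminium seam templates stacked loose, 74 to 78 mm across and 5 mm thick each.
- top_template (a point): Bystander: centre of the uppermost of the three stacked seam templates.
Mind the look-alikes: they are no part of the job. There is more than one size of the part that bears roll_centre; the job needs the middle-sized.

How it is judged (in metres and radians):
On the way, in this order (a step that is already met when the one before it is completed fails the run):
1. the spindle is lifted clear of its cradle (height (world z) of roll_centre above 0.07 m and contact force between roll and cradle below 0.05 N), for 0.1 s.
2. the sprung end enters a cup while the spindle is still slanted, its other end raised (angle between roll_centre's own y axis and vertical above 1.7 rad and (distance between sprung_tip and cup_left below 0.009 m or distance between sprung_tip and cup_right below 0.009 m)), for 0.1 s.
At the end, for the whole second after the job is handed in: Both tips of the spindle are within 6 mm of the bottom centres of the two end cups (either way round), its axis within 0.08 rad of the dispenser's, the dispenser upright, the roll let go and at rest (((distance between sprung_tip and cup_left below 0.006 m and distance between plain_tip and cup_right below 0.006 m) or (distance between sprung_tip and cup_right below 0.006 m and distance between plain_tip and cup_left below 0.006 m)) and angle between the y axis of roll_centre and the y axis of dispenser, either way round below 0.08 rad and angle between dispenser's own z axis and vertical below 0.03 rad and contact force between roll and the fingers below 0.05 N and linear speed of roll below 0.02 m/s); the robot touches nothing.
It fails at once if the dispenser is shoved more than 15 mm (distance of dispenser from where it was at the start of the episode above 0.015 m).
It fails at once if a bystander (mould, calipers, ball, templates) is moved more than 15 mm (distance of any of mould_centre, calipers_centre, ball_centre, templates_centre, top_template from where it was at the start of the episode above 0.015 m).
It also fails if it takes over 64 s, if anything falls off the work surface, if the arm or the gripper's body presses on something with over 40 N, if the wrist force passes 120 N, or if a joint passes its speed limit or range.

## Robot

A 6-joint arm with a two-finger parallel gripper is mounted at the origin on the work surface. World frame = base frame: x ahead of the robot, y to its left, z up, the work surface at z = 0. Lengths are in m, angles in degrees, forces in N, time in s.
With the tool pointing down it reaches from about 0.4 to 0.825 m from the base axis. Payload 7 kg.
Tool frame: the origin (TCP) lies on the centre line of the jaws, within the pads' length; the fingertips stand 11 mm ahead of it and the grasp point (between the pads) lies 8 mm behind it; z points along the fingers, y is the line along which they close (so a half turn about z gives the same grasp; the last joint's range is limited). The gripper opens to 88 mm and grips with 3 to 60 N. Pads are 19 mm wide; open, the fingers measure 130 mm over their backs; the gripper's body (78 mm by 193 mm) begins 47 mm behind the grasp point.
Start: joints at [84.689, 20.546, 0.682, 0, -70.136, -16.507], TCP at [0.251, 0.627, 0.238] pointing down, gripper open.
Joint ranges: [-176.03, 176.03], [-82.01, 121.73], [-58.28, 71.71], [-173.87, 95.51], [-174.79, -0.11], [-173.66, 173.66]. Speed limits (degrees/s): [136.94, 136.94, 172.46, 180, 180, 180].

## Interface

Orientations are given as [roll, pitch, yaw] about the fixed x, y, z axes, in that order (R = Rz(yaw) Ry(pitch) Rx(roll)).
In Python, from plant import r, capture, camera_model, job gives the robot as it stands.
- The arm moves only by the tool drive_tool, never from a script. Its argument "increments" is a list that holds one entry, the list of rows, each a list of 5 numbers: the gripper's target within -1 to 1 (fully open at 1, half-way at 0, shut at -1), then the shift along the tool's x, y, z scaled (see below), then the turn about the tool's z scaled (see below). In form: [[[gripper, tx, ty, tz, roll], ...]]. A call has 1 to 5 rows; each row is the pose to reach, as a shift and turn from the pose commanded when the call began, along the tool's axes at that moment, turning the shorter way round; what a row does not reach only later rows make up. The controller multiplies each number of a shift by 120 mm and each number of a turn by 360 degrees. A row lasts 1/8 s, in which the tool goes at most 62.5 mm and 10.7 degrees, less where a joint would pass 70% of its speed; a pose out of reach is approached as far as the arm can. A call with a number of a shift or a turn outside -1 to 1 is refused whole. A call with a gripper value outside its range is refused whole. The fingers move at their own pace and stop on an object; "squeeze" is the grip in N (left out, the last holds). Time passes only in rows, so rows that repeat a pose let the fingers close. It gives the time, the measured TCP pose, the force, the opening and the grip force at its end, in the units of the state.
- r.get_state(): the state, without advancing time (a new reading comes with each control period).
- capture(name): name is "side" or "top"; returns the picture (420x560x3 uint8, red, green, blue); there is no depth.
- camera_model(name): a dict with "camera_matrix" (3x3 intrinsics, pixels), "k1" (the pictures are not rectified: a ray, as slopes to the right and down, at radius r is drawn at 1 + k1 r^2 times it, then the intrinsics apply), "rvec" (rotation vector, rad) and "tvec" (3), from world to camera coordinates, as OpenCV has them. Camera axes: x right, y down, z forward; pixel columns grow to the right and rows downward; lengths in m; the calibration is good to about 2 mm. A picture is of the moment at which its call begins. camera_model takes no time and is no camera call.
- job.close_job(): hands the job in; it is judged then, once.
The state is a dict: "time_s": time; "joints": joint angles; "qd": joint speeds; "joint_torque": joint torques, N m; "tcp_pos": TCP position; "eef_rot": TCP orientation; "contact_force": force on the tool from outside, world axes, zero at the start; "moment": the same for the moment, N m; "gripper_width": finger opening in m; "gripper_force": force on a finger pad.
Only numpy, scipy, OpenCV 4.12 (cv2) and the standard library are available. Lean on these libraries where they do the work, as an engineer would, in place of code of your own. Each camera call takes 0.05 s, during which the arm holds its last target. There are 200 camera calls.

## Working session

There is one attempt and no reset: what is moved stays moved. The work goes in short steps, Python scripts to look and compute and a tool call to move; the robot and the scene stay as the last step left them, time stands still between calls to the robot, and variables do not carry over. Pictures are saved under pics/ and viewed, at most 10 in all, crops included, and the job is handed in when it is done.

Besides the shell and the picture viewer there is one more tool, called after "Request:" by a JSON object that holds its "name" and its "arguments". drive_tool: Moves the arm, as the interface text tells. Its arguments: {"type":"object","properties":{"increments":{"type":"array"},"squeeze":{"type":"number"}},"required":["increments"]}

```bash
mkdir -p pics; ls
cat > h.py <<'E'
import numpy as np, cv2
from plant import r, capture, camera_model, job
def save(n,fn):
    im=capture(n); cv2.imwrite(fn,im[:,:,::-1]); return im
def ray(n,uv):
    m=camera_model(n);K=np.array(m["camera_matrix"]);k=m["k1"]
    d=(np.atleast_2d(uv).astype(float)-K[:2,2])/[K[0,0],K[1,1]]
    s=d.copy()
    for _ in range(30): s=d/(1+k*(s**2).sum(1,keepdims=True))
    R=cv2.Rodrigues(np.array(m["rvec"],float))[0]; t=np.array(m["tvec"],float).ravel()
    return -R.T@t,(np.c_[s,np.ones(len(s))]@R)
def onz(n,uv,z):
    c,d=ray(n,uv); return c+d*((np.asarray(z)-c[2])/d[:,2])[:,None]
def proj(n,P):
    m=camera_model(n);K=np.array(m["camera_matrix"])
    R=cv2.Rodrigues(np.array(m["rvec"],float))[0]; t=np.array(m["tvec"],float).ravel()
    q=np.atleast_2d(P)@R.T+t; s=q[:,:2]/q[:,2:]; s=s*(1+m["k1"]*(s**2).sum(1,keepdims=True))
    return s*[K[0,0],K[1,1]]+K[:2,2]
def cross(uvA,uvB,a="top",b="side"):
    ca,da=ray(a,uvA);cb,db=ray(b,uvB);da=da[0];db=db[0]
    x=np.linalg.lstsq(np.c_[da,-db],cb-ca,rcond=None)[0]
    p,q=ca+x[0]*da,cb+x[1]*db; return (p+q)/2,np.linalg.norm(p-q)
E
python3 - <<'E'
from h import *
for n in("top","side"):
    save(n,f"pics/{n}0.png"); print(n,np.round(ray(n,[280,210])[0],3),np.round(ray(n,[280,210])[1],2))
print(r.get_state())
E
```

```text
pics
top [0.396 0.009 1.504] [[ 0.15 -0.01 -0.99]]
side [-0.015 -0.869  0.729] [[ 0.48  0.7  -0.52]]
{'time_s': 0.1, 'joints': array([ 8.46905678e+01,  2.05876663e+01,  6.37699689e-01, -1.53397426e-02,
       -7.01354238e+01, -1.65077506e+01]), 'qd': array([ 0.02951216, -0.05715714,  0.17906847,  0.03496355,  0.01881402,
        0.07033961]), 'joint_torque': array([-4.99848138e-04, -5.84165275e+01,  2.93749988e+01,  7.01554075e+00,
        1.01995678e-02, -4.62542789e-05]), 'tcp_pos': array([0.25073285, 0.62624746, 0.23671006]), 'eef_rot': array([ 1.79914031e+02, -1.04385807e-02, -2.18223982e+01]), 'contact_force': array([-0.03514993, -1.02064858, -0.74046481]), 'moment': array([-0.02991247,  0.03623925,  0.00687889]), 'gripper_force': 0.0, 'gripper_width': 0.08742639824848854}
```

View pics/top0.png

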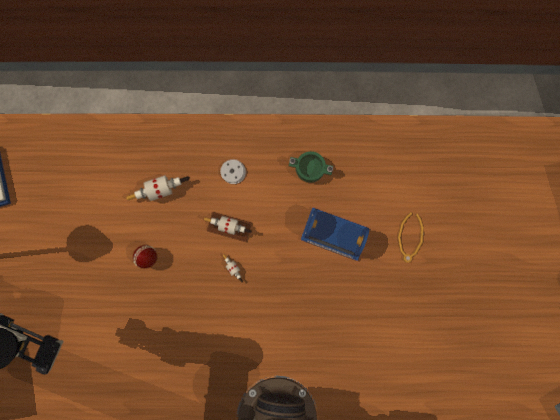

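View pics/side0.png

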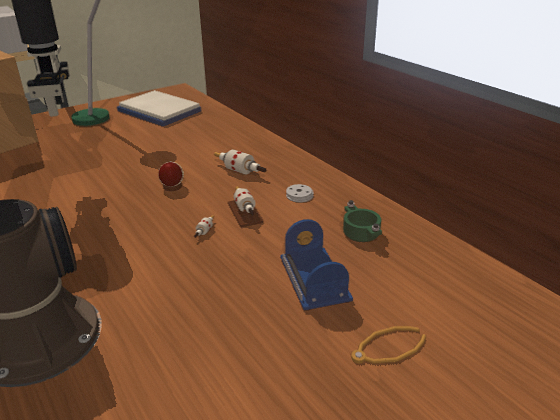

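Top view: three rolls, which could be mistaken for each other: large loose one at (160,188), middle one in the cradle at (230,226), small loose one at (233,267). I choose (230,226), which is middle-sized and in the cradle. The dispenser is at (336,234), mould (311,166), templates (232,171), ball (145,257) and calipers (411,238). Next is a close crop to check.

Run:
```python
import cv2,numpy as np
t=cv2.imread("pics/top0.png");s=cv2.imread("pics/side0.png")
f=lambda im,u,v,w,h,k:cv2.resize(im[v:v+h,u:u+w],None,fx=k,fy=k,interpolation=cv2.INTER_CUBIC)
a=np.hstack([f(t,195,200,80,60,5),f(t,295,200,80,60,5)])
b=np.hstack([f(s,215,175,80,60,5),f(s,275,210,80,100,3.0)]) if 0 else np.hstack([f(s,215,175,80,60,5),np.pad(f(s,272,212,90,98,3.06)[:300,:400],((0,0),(0,400-275),(0,0)))])
cv2.imwrite("pics/crop.png",np.vstack([a,b[:300]]))
```

```text
(no output)
```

View pics/crop.png

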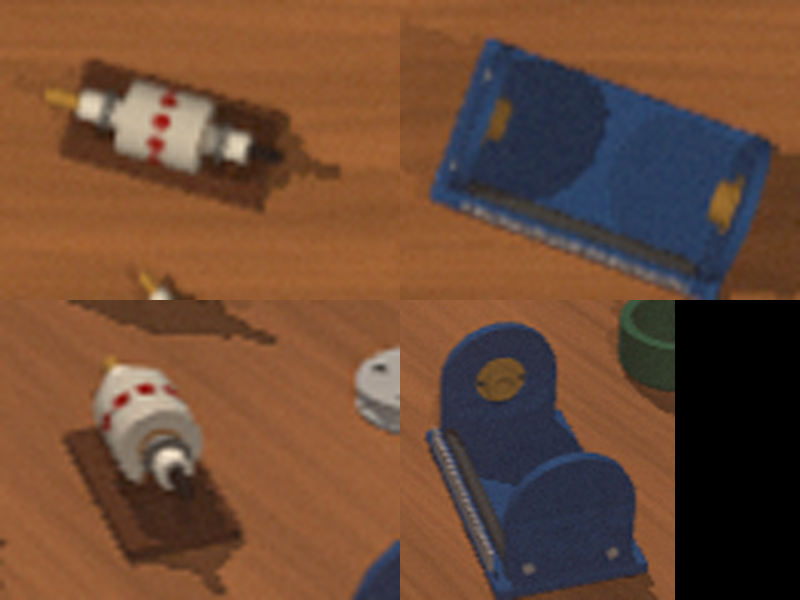

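Confirmed: the crop shows the middle roll in the cradle. The brass sprung tip is at top px (204,219), the black plain tip at (251,231), and the seals centre at (227.5,224.5). The tear bar is on the near side and the left cup's rim centre is at side px (305,238).

```bash
cat > meas.py <<'E'
from h import *
def blob(im,lo,hi,roi,n):
    u,v,w,h=roi; k=8
    c=cv2.resize(im[v:v+h,u:u+w],None,fx=k,fy=k,interpolation=cv2.INTER_CUBIC)
    m=cv2.inRange(cv2.cvtColor(c,cv2.COLOR_RGB2HSV),np.array(lo),np.array(hi))
    N,l,s,ct=cv2.connectedComponentsWithStats(m); o=np.argsort(-s[1:,4])[:n]+1
    out=[]
    for i in o:
        ys,xs=np.nonzero(l==i); P=np.c_[xs,ys]/k+[u-0.4375,v-0.4375]; out.append((ct[i]/k+[u-0.4375,v-0.4375],s[i,4]/k/k,P))
    return out
E
python3 - <<'E'
from meas import *
t=cv2.imread("pics/top0.png")[:,:,::-1].copy()
np.set_printoptions(precision=4,suppress=True)
roi=(198,205,66,42)
w=blob(t,(0,0,115),(179,110,255),roi,2)
br=blob(t,(12,120,130),(26,255,255),(200,212,14,14),1)
for n,b in(("white",w),("brass",br)):
    for c,a,P in b: print(n,c,a,P.min(0),P.max(0),onz("top",c,[.04]))
P=onz("top",w[0][2],.04)[:,:2]; c=P.mean(0); ev=np.linalg.eigh(np.cov((P-c).T))[1][:,1]; print("axis",c,np.degrees(np.arctan2(-ev[0],ev[1]))if ev[1]>0 else np.degrees(np.arctan2(ev[0],-ev[1])))
for uv in([204,219],[251,231.4]): print(onz("top",uv,[.04]))
# dispenser
b=blob(t,(105,90,30),(125,255,255),(290,195,95,80),1)[0]
print("blue",b[0],b[1]); hull=cv2.convexHull(b[2].astype(np.float32)); print(cv2.minAreaRect(hull))
q=cv2.approxPolyDP(hull,3,True)[:,0]; print(q)
for x in blob(t,(12,110,90),(30,255,255),(305,210,65,45),3): print("cup",x[0],x[1],x[2].min(0),x[2].max(0),onz("top",x[0],[.062]))
s=cv2.imread("pics/side0.png")[:,:,::-1].copy()
for x in blob(s,(10,110,80),(30,255,255),(292,228,26,20),2): print("scup",x[0],x[1],x[2].min(0),x[2].max(0))
E
```

```text
white [225.5325 224.3363] 276.34375 [209.5625 216.0625] [238.3125 233.9375] [[0.5792 0.1605 0.04  ]]
white [241.6298 228.737 ] 28.8125 [238.5625 225.8125] [244.5625 232.0625] [[0.5658 0.1108 0.04  ]]
brass [204.4747 218.0414] 133.734375 [199.5625 211.5625] [211.1875 225.4375] [[0.5985 0.2259 0.04  ]]
axis [0.5793 0.1606] -15.721106939675108
[[0.5955 0.2273 0.04  ]]
[[0.5577 0.0819 0.04  ]]
blue [335.6544 231.9395] 1664.546875
((335.2984619140625, 233.76126098632812), (61.90595245361328, 33.87912368774414), 20.22486114501953)
[[368.1875 228.9375]
 [356.9375 259.4375]
 [301.0625 238.6875]
 [312.3125 207.8125]]
cup [353.3845 215.316 ] 416.984375 [322.6875 209.5625] [369.4375 228.1875] [[ 0.6057 -0.2305  0.062 ]]
cup [316.3573 250.1882] 229.109375 [304.5625 242.0625] [338.5625 254.4375] [[ 0.4992 -0.1165  0.062 ]]
cup [366.818  247.3428] 77.28125 [360.8125 231.3125] [369.4375 254.4375] [[ 0.5082 -0.2691  0.062 ]]
scup [304.4705 237.4604] 159.40625 [296.9375 230.6875] [312.0625 244.3125]
```

Run:
```python
from meas import *
np.set_printoptions(precision=4,suppress=True)
t=cv2.imread("pics/top0.png");s=cv2.imread("pics/side0.png")
f=lambda im,u,v,w,h,k:cv2.resize(im[v:v+h,u:u+w],None,fx=k,fy=k,interpolation=cv2.INTER_CUBIC)
a=f(t,299,205,74,58,5.4); b=f(s,278,215,80,95,6.3)
o=np.zeros((600,800,3),np.uint8);o[:a.shape[0],:399]=a[:,:399];h=min(600,b.shape[0]);o[:h,400:]=b[:h,:400]
g=f(t,199,205,74,53,5.4);o[313:599,:399]=g[:286,:399]
cv2.imwrite("pics/crop2.png",cv2.convertScaleAbs(o,alpha=1.5))
print(onz("top",[[227.4,224.6]],.04),onz("side",[[304.47,237.46]],.062))
p=onz("top",[[301.06,238.69],[356.94,259.44],[312.3,207.8]],.014);print(p); d=p[1]-p[0];print(np.degrees(np.arctan2(d[0],-d[1])))
```

```text
[[0.5784 0.1548 0.04  ]] [[ 0.5792 -0.106   0.062 ]]
[[ 0.5383 -0.0733  0.014 ]
 [ 0.4743 -0.2466  0.014 ]
 [ 0.6361 -0.1092  0.014 ]]
-20.279035678025608
```

View pics/crop2.png

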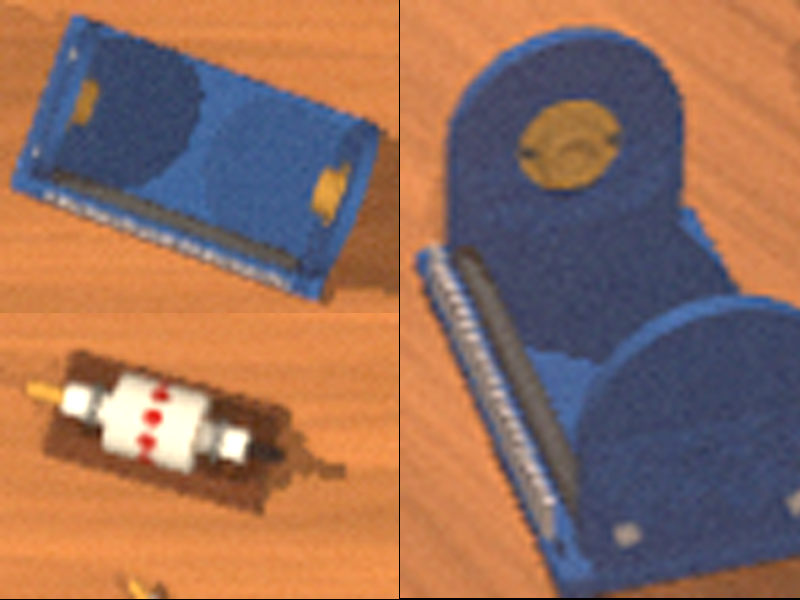

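Run:
```python
from meas import *
from scipy.optimize import least_squares
np.set_printoptions(precision=4,suppress=True)
uv=np.array([[300.8,239.4],[312.7,207.4],[358.8,260.5],[359.5,240.3],[314.7,223.3]])
B=np.array([[-55,95,14],[55,95,14],[-55,-95,14],[0,-71.4,62],[0,71,62]])/1000
def W(p):
    c,s=np.cos(p[2]),np.sin(p[2]);return np.c_[p[0]+c*B[:,0]-s*B[:,1],p[1]+s*B[:,0]+c*B[:,1],B[:,2]]
f=least_squares(lambda p:(proj("top",W(p))-uv).ravel(),[.558,-.18,-.35])
print(f.x,np.degrees(f.x[2]),f.fun.reshape(-1,2)); p=f.x
c,s=np.cos(p[2]),np.sin(p[2])
for y in(67,75,-67,-75): print(y,p[0]-s*y/1e3,p[1]+c*y/1e3, proj("side",[p[0]-s*y/1e3,p[1]+c*y/1e3,.062]))
# spindle check
print(proj("side",[[.5784,.1548,.04],[.5584,.0819,.04]]), onz("top",[[251.0,231.0],[204,218.6]],.04))
```

```text
[ 0.5548 -0.1805 -0.3489] -19.98928340231486 [[-0.0057  0.1598]
 [-0.1456 -0.4959]
 [-0.422   0.1184]
 [ 0.0536 -0.3277]
 [ 0.504   0.5365]]
67 0.5777223981424565 -0.11752653122573019 [[307.0108 240.0093]]
75 0.5804571531609918 -0.11000847861959633 [[305.9604 238.0855]]
-67 0.531915251581991 -0.24345391237847247 [[326.5391 275.7779]]
-75 0.5291804965634558 -0.25097196498460633 [[327.8335 278.149 ]]
[[245.0557 199.318 ]
 [253.3358 213.3137]] [[0.5589 0.0819 0.04  ]
 [0.5968 0.2273 0.04  ]]
```

```bash
cat > plan.py <<'E'
from h import *
def plan(x,y,z,yaw,start=None,n=None):
    """tool-frame scaled values per call, for a straight move to TCP x,y,z,yaw"""
    s=r.get_state(); p=np.array(s["tcp_pos"] if start is None else start[:3],float); a=(s["eef_rot"][2] if start is None else start[3])
    T=np.array([x,y,z]); da=(yaw-a+180)%360-180
    L=np.linalg.norm((T-p)[:2]); n=n or max(1,int(np.ceil(L/.118)),int(np.ceil(abs(da)/42)))
    d=(T-p)/n
    for i in range(n):
        c,q=np.cos(np.radians(a)),np.sin(np.radians(a))
        print(np.round([(d[0]*c+d[1]*q)/.12,(d[0]*q-d[1]*c)/.12,-d[2]/.12,da/n/360],3)); a+=da/n
def st():
    s=r.get_state(); print(round(s["time_s"],2),np.round(s["tcp_pos"],4),np.round(s["eef_rot"],1),"F",np.round(s["contact_force"],1),"w",round(s["gripper_width"],4),"g",round(s["gripper_force"],1))
E
python3 -c "
from plan import *
plan(.578,.155,.15,-105.2)
# exact start from state file values"
```

```text
[ 0.798  0.526  0.145 -0.046]
[ 0.916  0.275  0.145 -0.046]
[ 0.956  0.001  0.145 -0.046]
[ 0.916 -0.274  0.145 -0.046]
[ 0.799 -0.525  0.145 -0.046]
```

Request:
{"name": "drive_tool", "arguments": {"increments": [[[1,0.4,0.263,0.07,-0.023],[1,0.798,0.526,0.145,-0.046],[1,0.798,0.526,0.145,-0.046]]]}}

```text
time_s: 0.48
tcp_pos: [0.3177, 0.529, 0.2195]
eef_rot: [179.9, 0.0, -5.3]
contact_force: [0.0, 0.5, 0.5]
gripper_width: 0.0875
gripper_force: 0.0
```

Request:
{"name": "drive_tool", "arguments": {"increments": [[[1,0.46,0.14,0.07,-0.023],[1,0.916,0.275,0.145,-0.046],[1,0.916,0.275,0.145,-0.046]]]}}

```text
time_s: 0.85
tcp_pos: [0.4252, 0.4877, 0.2012]
eef_rot: [179.9, 0.1, 11.2]
contact_force: [-1.2, 1.0, 0.4]
gripper_width: 0.0874
gripper_force: 0.0
```

Request:
{"name": "drive_tool", "arguments": {"increments": [[[1,0.48,0.0,0.07,-0.023],[1,0.956,0.001,0.145,-0.046],[1,0.956,0.001,0.145,-0.046]]]}}

```text
time_s: 1.23
tcp_pos: [0.5373, 0.5119, 0.1818]
eef_rot: [179.9, 0.2, 27.8]
contact_force: [-0.2, 0.1, -0.3]
gripper_width: 0.0875
gripper_force: 0.0
```

Request:
{"name": "drive_tool", "arguments": {"increments": [[[1,0.46,-0.137,0.07,-0.023],[1,0.916,-0.274,0.145,-0.046],[1,0.916,-0.274,0.145,-0.046]]]}}

```text
time_s: 1.6
tcp_pos: [0.6168, 0.594, 0.161]
eef_rot: [180.0, 0.4, 44.4]
contact_force: [-0.1, 0.3, -1.9]
gripper_width: 0.0876
gripper_force: 0.0
```

Request:
{"name": "drive_tool", "arguments": {"increments": [[[1,0.4,-0.263,0.07,-0.023],[1,0.799,-0.525,0.145,-0.046],[1,0.799,-0.525,0.145,-0.046],[1,0.799,-0.525,0.145,-0.046]]]}}

```text
time_s: 2.1
tcp_pos: [0.6401, 0.705, 0.1502]
eef_rot: [180.0, 0.1, 60.9]
contact_force: [0.2, -0.5, 0.9]
gripper_width: 0.0875
gripper_force: 0.0
```

```bash
sed -i 's#,da/n/360\]#,-da/n/360]#' plan.py; python3 -c "
from plan import *
print(r.get_state()['joints']);plan(.578,.155,.15,-105.2,n=6)"
```

```text
[ 5.93871187e+01  5.17745097e+01  4.50976015e+01  1.57036533e-02
 -8.33772400e+01  9.15461847e+01]
[-0.71   0.296  0.     0.077]
[-0.491  0.592  0.     0.077]
[-0.16   0.752  0.     0.077]
[0.208 0.74  0.    0.077]
[0.528 0.559 0.    0.077]
[0.727 0.249 0.    0.077]
```

Request:
{"name": "drive_tool", "arguments": {"increments": [[[1,-0.35,0.15,0,0.028],[1,-0.71,0.296,0,0.056],[1,-0.71,0.296,0,0.077],[1,-0.71,0.296,0,0.077]]]}}

```text
time_s: 2.6
tcp_pos: [0.6315, 0.6117, 0.1554]
eef_rot: [-179.9, -0.3, 33.2]
contact_force: [0.0, -0.8, 0.4]
gripper_width: 0.0878
gripper_force: 0.0
```

Request:
{"name": "drive_tool", "arguments": {"increments": [[[1,-0.25,0.3,0,0.028],[1,-0.491,0.592,0,0.056],[1,-0.491,0.592,0,0.077],[1,-0.491,0.592,0,0.077]]]}}

```text
time_s: 3.1
tcp_pos: [0.621, 0.521, 0.1527]
eef_rot: [-179.9, -0.1, 5.7]
contact_force: [-0.1, 0.1, 0.1]
gripper_width: 0.0876
gripper_force: 0.0
```

Request:
{"name": "drive_tool", "arguments": {"increments": [[[1,-0.08,0.38,0,0.028],[1,-0.16,0.752,0,0.056],[1,-0.16,0.752,0,0.077],[1,-0.16,0.752,0,0.077]]]}}

```text
time_s: 3.6
tcp_pos: [0.6107, 0.4298, 0.1515]
eef_rot: [-179.9, -0.0, -21.9]
contact_force: [-0.0, 0.6, -0.1]
gripper_width: 0.0876
gripper_force: 0.0
```

Request:
{"name": "drive_tool", "arguments": {"increments": [[[1,0.1,0.37,0,0.028],[1,0.208,0.74,0,0.056],[1,0.208,0.74,0,0.077],[1,0.208,0.74,0,0.077]]]}}

```text
time_s: 4.1
tcp_pos: [0.6003, 0.3383, 0.1509]
eef_rot: [-180.0, 0.0, -49.6]
contact_force: [-0.5, 1.3, 0.1]
gripper_width: 0.0877
gripper_force: 0.0
```

Request:
{"name": "drive_tool", "arguments": {"increments": [[[1,0.26,0.28,0,0.028],[1,0.528,0.559,0,0.056],[1,0.528,0.559,0,0.077],[1,0.528,0.559,0,0.077]]]}}

```text
time_s: 4.6
tcp_pos: [0.5899, 0.2467, 0.1507]
eef_rot: [-180.0, 0.0, -77.2]
contact_force: [0.3, 1.1, 0.2]
gripper_width: 0.0877
gripper_force: 0.0
```

Request:
{"name": "drive_tool", "arguments": {"increments": [[[1,0.36,0.12,0,0.028],[1,0.727,0.249,0,0.056],[1,0.727,0.249,0,0.077],[1,0.727,0.249,0,0.077]]]}}

```text
time_s: 5.1
tcp_pos: [0.5796, 0.1551, 0.1506]
eef_rot: [-180.0, 0.0, -104.9]
contact_force: [-0.3, -0.1, 0.2]
gripper_width: 0.0876
gripper_force: 0.0
```

Request:
{"name": "drive_tool", "arguments": {"increments": [[[1,0,0,0.35,0.001],[1,0,0,0.65,0.001],[1,0,0,0.85,0.001],[1,0,0,0.97,0.001],[1,0,0,0.98,0.001]]]}}

```text
time_s: 5.72
tcp_pos: [0.5789, 0.1549, 0.0321]
eef_rot: [179.9, -0.1, -105.5]
contact_force: [-0.5, 0.0, -0.1]
gripper_width: 0.0875
gripper_force: 0.0
```

```bash
python3 -c "
from h import *
from plan import st
st()
f=lambda im,u,v,w,h,k:cv2.resize(np.ascontiguousarray(im[v:v+h,u:u+w,::-1]),None,fx=k,fy=k,interpolation=cv2.INTER_CUBIC)
cv2.imwrite('pics/g1.png',np.hstack([f(capture('top'),190,190,80,80,5),f(capture('side'),205,160,80,80,5)]))"
```

```text
5.72 [0.5789 0.1549 0.0321] [ 1.799e+02 -1.000e-01 -1.055e+02] F [-0.5  0.  -0.1] w 0.0875 g 0.0
```

View pics/g1.png

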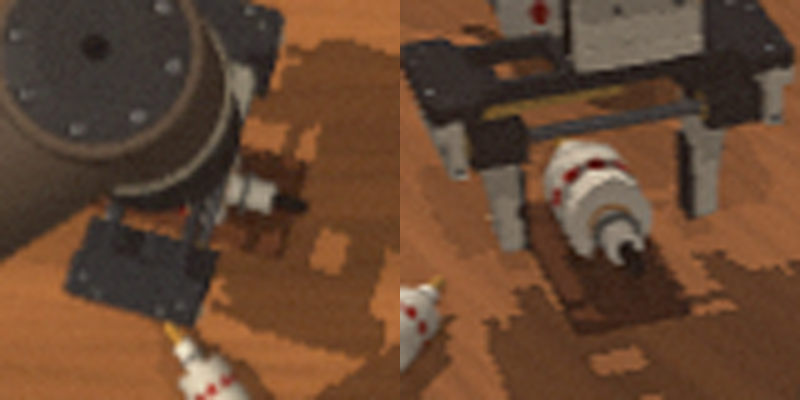

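The two fingers straddle the roll centrally: black tip at crop (295,203) in the top view, roll at crop (600,200) in the side view. Closing now.

Request:
{"name": "drive_tool", "arguments": {"increments": [[[-1,0,0,0,0],[-1,0,0,0,0],[-1,0,0,0,0],[-1,0,0,0,0],[-1,0,0,0,0]]], "squeeze": 15}}

```text
time_s: 6.45
tcp_pos: [0.5751, 0.1539, 0.0319]
eef_rot: [179.6, -0.2, -105.8]
contact_force: [-13.6, 5.8, 7.9]
gripper_width: 0.0455
gripper_force: 15.0
```

Request:
{"name": "drive_tool", "arguments": {"increments": [[[-1,0,0,0,0],[-1,0,0,-0.15,0],[-1,0,0,-0.4,0],[-1,0,0,-0.5,0],[-1,0,0,-0.5,0]]]}}

```text
time_s: 7.08
tcp_pos: [0.5794, 0.1545, 0.0935]
eef_rot: [-179.9, 0.1, -105.7]
contact_force: [-0.5, -0.1, -1.3]
gripper_width: 0.0457
gripper_force: 15.0
```

```bash
python3 -c "
from h import *
from plan import st
st()
f=lambda im,u,v,w,h,k:cv2.resize(np.ascontiguousarray(im[v:v+h,u:u+w,::-1]),None,fx=k,fy=k,interpolation=cv2.INTER_CUBIC)
cv2.imwrite('pics/g2.png',np.hstack([f(capture('top'),190,180,80,80,5),f(capture('side'),205,140,80,80,5)]))"
```

```text
7.08 [0.5794 0.1545 0.0935] [-1.799e+02  1.000e-01 -1.057e+02] F [-0.5 -0.1 -1.3] w 0.0457 g 15.0
```

View pics/g2.png

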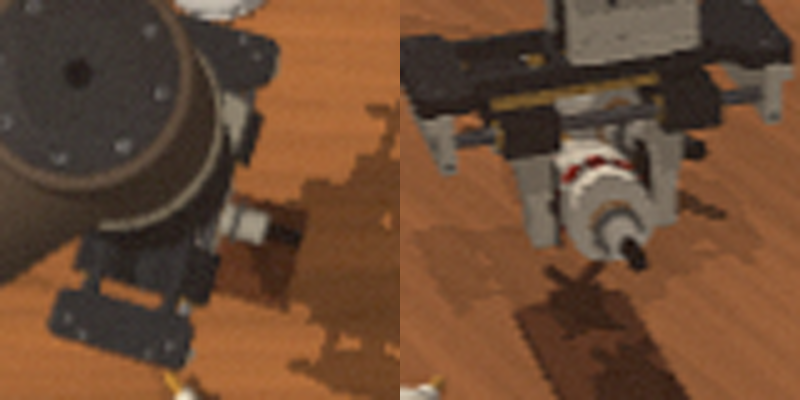

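Gripped and lifted: the plain end is at crop (632,250) in the side view and the cradle below is empty. Next I tilt the roll by resting its plain tube on the cradle's +y rest.

Request:
{"name": "drive_tool", "arguments": {"increments": [[[-1,-0.38,0.02,0,0],[-1,-0.761,0.04,0,0],[-1,-0.761,0.04,0,0],[-1,-0.761,0.04,0.2,0],[-1,-0.761,0.04,0.4,0]]]}}

```text
time_s: 7.8
tcp_pos: [0.5984, 0.2428, 0.0432]
eef_rot: [179.9, -0.1, -105.7]
contact_force: [-0.2, 0.3, -1.4]
gripper_width: 0.0453
gripper_force: 15.0
```

Request:
{"name": "drive_tool", "arguments": {"increments": [[[-1,0,0,0.06,0],[-1,0,0,0.09,0],[-1,0,0,0.12,0],[-1,0,0,0.15,0],[-1,0,0,0.15,0]]]}}

```text
time_s: 8.43
tcp_pos: [0.5996, 0.2439, 0.0274]
eef_rot: [-180.0, 0.1, -105.7]
contact_force: [-0.4, 0.8, 0.5]
gripper_width: 0.0454
gripper_force: 15.0
```

Request:
{"name": "drive_tool", "arguments": {"increments": [[[-1,0,0,0.02,0],[-1,0,0,0.04,0],[-1,0,0,0.045,0],[-1,0,0,0.045,0]]]}}

```text
time_s: 8.93
tcp_pos: [0.5994, 0.2437, 0.0216]
eef_rot: [-180.0, 0.0, -105.7]
contact_force: [1.1, 2.0, 0.4]
gripper_width: 0.0455
gripper_force: 15.0
```

Request:
{"name": "drive_tool", "arguments": {"increments": [[[-1,0,0,-0.2,0],[-1,0,0,-0.6,0],[-1,0,0,-0.9,0],[-1,0,0,-0.9,0],[-1,0,0,-0.9,0]]], "squeeze": 22}}

```text
time_s: 9.55
tcp_pos: [0.5983, 0.2431, 0.1286]
eef_rot: [179.9, -0.1, -105.7]
contact_force: [-0.4, 0.5, -1.6]
gripper_width: 0.0453
gripper_force: 22.0
```

```bash
python3 -c "
from h import *
from plan import st
st()
f=lambda im,u,v,w,h,k:cv2.resize(np.ascontiguousarray(im[v:v+h,u:u+w,::-1]),None,fx=k,fy=k,interpolation=cv2.INTER_CUBIC)
T=capture('top');S=capture('side');cv2.imwrite('pics/t3.png',T[:,:,::-1]);cv2.imwrite('pics/s3.png',S[:,:,::-1])
cv2.imwrite('pics/g3.png',np.hstack([f(T,150,170,100,100,4),f(S,180,110,100,100,4)]))
print(proj('top',r.get_state()['tcp_pos']),proj('side',r.get_state()['tcp_pos']))"
```

```text
9.55 [0.5983 0.2431 0.1286] [ 1.799e+02 -1.000e-01 -1.057e+02] F [-0.4  0.5 -1.6] w 0.0453 g 22.0
[[194.27444757 213.9387147 ]] [[232.88920629 156.11796403]]
```

View pics/g3.png

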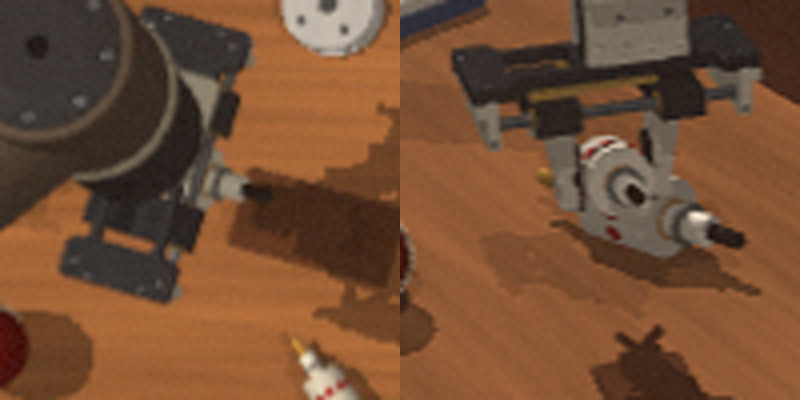

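```bash
python3 -c "
from h import *
P,e=cross([215.6,217.6],[239.0,158.8]);print(P,e); t=np.array([.5983,.2431,.1366]);d=P-t;print(d,np.linalg.norm(d),np.degrees(np.arcsin(d[2]/np.linalg.norm(d))),np.degrees(np.arctan2(d[0],d[1])))
# same tip from the gripper's kinematics
for th in (8,10,12):
  a=np.radians(th);print(th,[proj(c,t+np.array([-.2706*np.cos(a),-.9627*np.cos(a),np.sin(a)])*.0765) for c in('top','side')])"
```

```text
[0.582906   0.17894284 0.14950944] 0.0041546777493280005
[-0.015394   -0.06415716  0.01290944] 0.06722923628268043 11.070765499889914 -166.50740513921417
8 [array([[218.37495155, 220.13389538]]), array([[239.89690041, 161.19908344]])]
10 [array([[218.12816758, 219.97046315]]), array([[239.80344253, 160.21312316]])]
12 [array([[217.8502782 , 219.79839346]]), array([[239.70074081, 159.21671508]])]
```

```bash
python3 -c "
from meas import *
S=cv2.imread('pics/s3.png')[:,:,::-1].copy();T=cv2.imread('pics/t3.png')[:,:,::-1].copy()
for b in blob(S,(15,120,70),(30,255,255),(208,146,18,16),2): print('brass',b[0],b[1],b[2].min(0),b[2].max(0))
for b in blob(S,(0,0,0),(179,255,45),(228,150,20,16),3): print('blk',b[0],b[1],b[2].min(0),b[2].max(0))
for b in blob(T,(0,0,0),(179,255,45),(206,208,18,18),3): print('tblk',b[0],b[1],b[2].min(0),b[2].max(0))
t=np.array([.5983,.2431,.1366])
for th in (8,10,12):
  a=np.radians(th);d=np.array([.2706*np.cos(a),.9627*np.cos(a),-np.sin(a)]);print(th,proj('side',[t+d*.0765,t-d*.0765,t-d*.065]),proj('top',[t-d*.0765,t-d*.065]))"
```

```text
brass [215.9217952  153.76155516] 15.296875 [213.5625 151.5625] [217.9375 156.1875]
blk [238.38311934 158.25396526] 10.34375 [236.5625 156.0625] [240.1875 160.1875]
tblk [214.05883028 217.75114679] 17.03125 [210.5625 215.8125] [217.3125 219.5625]
8 [[226.1489324  145.92593371]
 [239.89690041 161.19908344]
 [238.76733897 159.94422742]] [[218.37495155 220.13389538]
 [214.63411767 219.1247647 ]]
10 [[226.24306619 146.83040161]
 [239.80344253 160.21312316]
 [238.68781762 159.11210334]] [[218.12816758 219.97046315]
 [214.41883078 218.98453105]]
12 [[226.34457224 147.7410618 ]
 [239.70074081 159.21671508]
 [238.60057827 158.27142081]] [[217.8502782  219.79839346]
 [214.17731957 218.83706022]]
```

```bash
python3 -c "
from plan import *
plan(.5397,-.2115,.175,-110.0,n=4)"
```

```text
[ 0.944 -0.139 -0.098  0.003]
[ 0.942 -0.157 -0.098  0.003]
[ 0.938 -0.174 -0.098  0.003]
[ 0.935 -0.192 -0.098  0.003]
```

Request:
{"name": "drive_tool", "arguments": {"increments": [[[-1,0.2,-0.03,-0.3,0.001],[-1,0.6,-0.09,-0.39,0.003],[-1,0.944,-0.139,-0.39,0.003],[-1,0.944,-0.139,-0.39,0.003]]]}}

```text
time_s: 10.15
tcp_pos: [0.5834, 0.1273, 0.1754]
eef_rot: [179.9, -0.1, -106.9]
contact_force: [0.8, 0.0, -1.3]
gripper_width: 0.0456
gripper_force: 22.0
```

Request:
{"name": "drive_tool", "arguments": {"increments": [[[-1,0.35,-0.06,0,0.001],[-1,0.7,-0.12,0,0.003],[-1,0.942,-0.157,0,0.003]]]}}

```text
time_s: 10.52
tcp_pos: [0.5694, 0.0153, 0.1752]
eef_rot: [179.9, -0.1, -107.9]
contact_force: [-0.8, 0.3, -1.2]
gripper_width: 0.0456
gripper_force: 22.0
```

Request:
{"name": "drive_tool", "arguments": {"increments": [[[-1,0.35,-0.06,0,0.001],[-1,0.7,-0.13,0,0.003],[-1,0.938,-0.174,0,0.003]]]}}

```text
time_s: 10.9
tcp_pos: [0.5548, -0.0983, 0.1752]
eef_rot: [179.9, -0.0, -109.0]
contact_force: [-0.1, 1.0, -2.2]
gripper_width: 0.0458
gripper_force: 22.0
```

Request:
{"name": "drive_tool", "arguments": {"increments": [[[-1,0.35,-0.07,0,0.001],[-1,0.7,-0.14,0,0.003],[-1,0.935,-0.192,0,0.003],[-1,0.935,-0.192,0,0.003],[-1,0.935,-0.192,0,0.003]]]}}

```text
time_s: 11.52
tcp_pos: [0.5407, -0.2103, 0.1755]
eef_rot: [179.9, -0.0, -110.0]
contact_force: [0.1, 0.8, -1.0]
gripper_width: 0.0453
gripper_force: 22.0
```

```bash
python3 -c "
from meas import *
from plan import st,plan
st(); plan(.5397,-.2115,.11,-110.0,n=1)
T=capture('top');S=capture('side');cv2.imwrite('pics/t4.png',T[:,:,::-1]);cv2.imwrite('pics/s4.png',S[:,:,::-1])
f=lambda im,u,v,w,h,k:cv2.resize(np.ascontiguousarray(im[v:v+h,u:u+w,::-1]),None,fx=k,fy=k,interpolation=cv2.INTER_CUBIC)
cv2.imwrite('pics/g4.png',np.hstack([f(T,300,200,80,80,5),f(S,275,190,100,120,4)[:400]]))
s=r.get_state();t=np.array(s['tcp_pos'])+[0,0,.008];y=np.radians(s['eef_rot'][2]+90)
for th in (8,10,12,14):
  a=np.radians(th);d=np.array([-np.sin(y)*np.cos(a),np.cos(y)*np.cos(a),-np.sin(a)]);print(th,proj('side',[t+d*.0765,t-d*.0765]).round(1).tolist(),proj('top',[t-d*.0765]).round(1))"
```

```text
11.53 [ 0.5407 -0.2103  0.1755] [ 179.9   -0.  -110. ] F [ 0.1  0.8 -1. ] w 0.0453 g 22.0
[ 0.012  0.004  0.546 -0.   ]
8 [[310.0, 203.4], [335.1, 233.7]] [[380.3 241.1]]
10 [[310.0, 204.6], [335.1, 232.4]] [[380.4 241. ]]
12 [[310.0, 205.7], [335.1, 231.1]] [[380.4 240.8]]
14 [[310.1, 206.9], [335.1, 229.7]] [[380.4 240.6]]
```

View pics/g4.png

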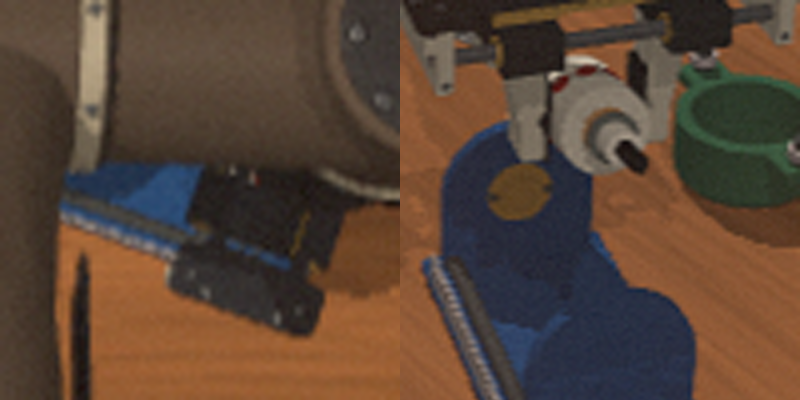

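```bash
python3 -c "
from meas import *
def rep(x0,y0,yaw=-20):
  c,s=np.cos(np.radians(yaw)),np.sin(np.radians(yaw)); a=np.radians(np.arange(0,181,1))
  for Y in(86,78,-78,-86):
    X=45*np.cos(a);P=np.c_[x0+(c*X-s*Y)/1e3,y0+(s*X+c*Y)/1e3,(62+45*np.sin(a))/1e3]
    q=proj('side',P);i=q[:,1].argmin();print(Y,'top',q[i].round(1),'u',q[:,0].min().round(1),q[:,0].max().round(1))
rep(.551,-.1805)
im=cv2.imread('pics/s0.png') if 0 else cv2.imread('pics/side0.png')
m=cv2.inRange(cv2.cvtColor(im,cv2.COLOR_BGR2HSV),(100,90,30),(130,255,255))
ys,xs=np.nonzero(m[215:310,275:360]);xs=xs+275;ys=ys+215
for rng in((285,323),(324,352)):
  k=(xs>rng[0])&(xs<rng[1]);print(rng,ys[k].min(),xs[k][ys[k]==ys[k].min()])
for v in(235,240,245): print(v,xs[ys==v].min(),xs[ys==v].max())
for v in(275,280,285,290): print(v,xs[ys==v].max())"
```

```text
86 top [306.8 219.4] u 284.4 321.7
78 top [307.9 221.2] u 285.4 322.8
-78 top [332.2 261.8] u 305.9 347.5
-86 top [333.5 264.2] u 307.1 348.9
(285, 323) 220 [302 303 304 305 306 307 308 309 310 311]
(324, 352) 251 [325]
235 315 322
240 293 321
245 296 321
275 347
280 347
285 347
290 347
```

Side view: the plain tip at crop (645,168) matches the kinematics at about 11° tilt, and the dispenser's cheek outlines match my estimate within 1 px. I'll add tilt by resting the plain tube on the right cheek's top.

Request:
{"name": "drive_tool", "arguments": {"increments": [[[-1,0.03,0,0.2,0],[-1,0.03,0,0.4,0],[-1,0.03,0,0.55,0],[-1,0.03,0,0.6,0],[-1,0.03,0,0.6,0]]], "squeeze": 15}}

```text
time_s: 12.25
tcp_pos: [0.5397, -0.2137, 0.1044]
eef_rot: [180.0, -0.0, -110.0]
contact_force: [0.5, -0.8, -0.9]
gripper_width: 0.0457
gripper_force: 15.0
```

Request:
{"name": "drive_tool", "arguments": {"increments": [[[-1,0,0,0.03,0],[-1,0,0,0.06,0],[-1,0,0,0.09,0],[-1,0,0,0.12,0],[-1,0,0,0.12,0]]]}}

```text
time_s: 12.88
tcp_pos: [0.5397, -0.2143, 0.0899]
eef_rot: [-180.0, 0.0, -110.0]
contact_force: [1.2, -1.2, 1.3]
gripper_width: 0.0456
gripper_force: 15.0
```

Request:
{"name": "drive_tool", "arguments": {"increments": [[[-1,0,0,-0.1,0],[-1,0,0,-0.25,0],[-1,0,0,-0.25,0]]], "squeeze": 25}}

```text
time_s: 13.25
tcp_pos: [0.5404, -0.2143, 0.1216]
eef_rot: [-179.8, 0.0, -110.0]
contact_force: [0.5, -0.1, -1.7]
gripper_width: 0.0454
gripper_force: 25.0
```

```bash
cat > look.py <<'E'
from meas import *
from plan import st,plan
import sys
def view(fn):
    st(); S=capture('side');cv2.imwrite(f'pics/s_{fn}.png',S[:,:,::-1])
    f=lambda im,u,v,w,h,k:cv2.resize(np.ascontiguousarray(im[v:v+h,u:u+w,::-1]),None,fx=k,fy=k,interpolation=cv2.INTER_CUBIC)
    cv2.imwrite(f'pics/{fn}.png',f(S,275,185,100,100,6))
    for b in blob(S,(0,0,0),(179,255,50),(320,200,32,70),4): print('blk',b[0],b[1],b[2].min(0),b[2].max(0))
    s=r.get_state();t=np.array(s['tcp_pos'])+[0,0,.008];y=np.radians(s['eef_rot'][2]+90)
    q=t-[.551,-.1805,0];print('d-frame TCP/grasp x,y,z',np.round([q[0]*.9397-q[1]*.342,q[0]*.342+q[1]*.9397,q[2]],4))
    for th in range(0,29,4):
        a=np.radians(th);d=np.array([-np.sin(y)*np.cos(a),np.cos(y)*np.cos(a),-np.sin(a)]);print(th,proj('side',[t+d*.0765,t-d*.0765,t-d*.065]).round(1).tolist())
view(sys.argv[1])
E
python3 look.py g5
```

```text
13.25 [ 0.5404 -0.2143  0.1216] [-179.8    0.  -110. ] F [ 0.5 -0.1 -1.7] w 0.0454 g 25.0
blk [341.77283786 215.91435064] 297.828125 [319.5625 206.8125] [351.4375 228.0625]
blk [332.0387232  246.73196124] 28.421875 [328.5625 243.6875] [335.6875 249.8125]
blk [333.75221271 230.77201828] 26.921875 [331.6875 226.0625] [335.8125 235.4375]
blk [346.94805373 233.12486294] 14.25 [344.8125 228.6875] [351.4375 238.8125]
d-frame TCP/grasp x,y,z [ 0.0009 -0.0354  0.1286]
0 [[310.2, 221.9], [334.5, 263.5], [332.5, 260.0]]
4 [[310.2, 224.0], [334.6, 261.2], [332.6, 258.1]]
8 [[310.2, 226.2], [334.7, 258.8], [332.6, 256.1]]
12 [[310.3, 228.4], [334.6, 256.3], [332.6, 254.0]]
16 [[310.4, 230.7], [334.5, 253.8], [332.5, 251.8]]
20 [[310.6, 233.0], [334.4, 251.1], [332.3, 249.6]]
24 [[310.8, 235.4], [334.1, 248.4], [332.1, 247.3]]
28 [[311.1, 237.8], [333.8, 245.7], [331.9, 245.0]]
```

View pics/g5.png

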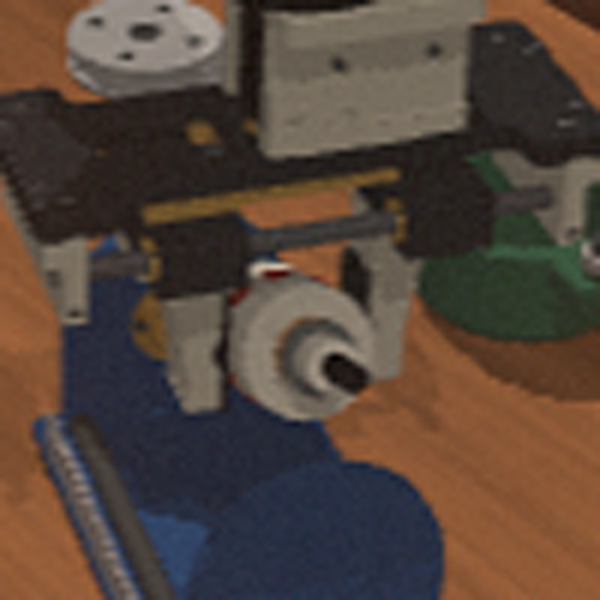

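The rod blob centre at (332.0,246.7) gives a tilt of about 25°, and the whole spindle clears the cheeks. Next I move the sprung tip in front of the left cup.

Request:
{"name": "drive_tool", "arguments": {"increments": [[[-1,-0.1,0.008,0,0],[-1,-0.217,0.008,0.05,0],[-1,-0.217,0.008,0.17,0],[-1,-0.217,0.008,0.3,0],[-1,-0.217,0.008,0.307,0]]]}}

```text
time_s: 13.92
tcp_pos: [0.5461, -0.1893, 0.0809]
eef_rot: [179.8, -0.1, -110.0]
contact_force: [-0.5, -0.2, -1.3]
gripper_width: 0.0457
gripper_force: 25.0
```

```bash
python3 look.py g6
```

```text
13.93 [ 0.5461 -0.1893  0.0809] [ 1.798e+02 -1.000e-01 -1.100e+02] F [-0.5 -0.2 -1.3] w 0.0457 g 25.0
blk [341.27259834 223.49233193] 423.453125 [319.5625 199.5625] [351.4375 237.9375]
blk [325.69383542 256.49843394] 27.4375 [322.4375 253.4375] [329.3125 259.4375]
blk [327.33022513 240.84828629] 23.25 [325.5625 236.1875] [329.3125 245.6875]
blk [321.02128378 235.85709459] 2.890625 [319.5625 235.1875] [322.1875 236.4375]
d-frame TCP/grasp x,y,z [-0.0009 -0.0099  0.0898]
0 [[305.6, 230.6], [328.4, 271.6], [326.5, 268.2]]
4 [[305.6, 232.6], [328.5, 269.4], [326.5, 266.3]]
8 [[305.6, 234.7], [328.5, 267.2], [326.5, 264.4]]
12 [[305.7, 236.8], [328.4, 264.8], [326.5, 262.4]]
16 [[305.8, 239.0], [328.3, 262.3], [326.4, 260.3]]
20 [[306.0, 241.3], [328.1, 259.8], [326.3, 258.2]]
24 [[306.2, 243.5], [327.9, 257.2], [326.1, 256.0]]
28 [[306.5, 245.8], [327.6, 254.6], [325.8, 253.8]]
```

View pics/g6.png

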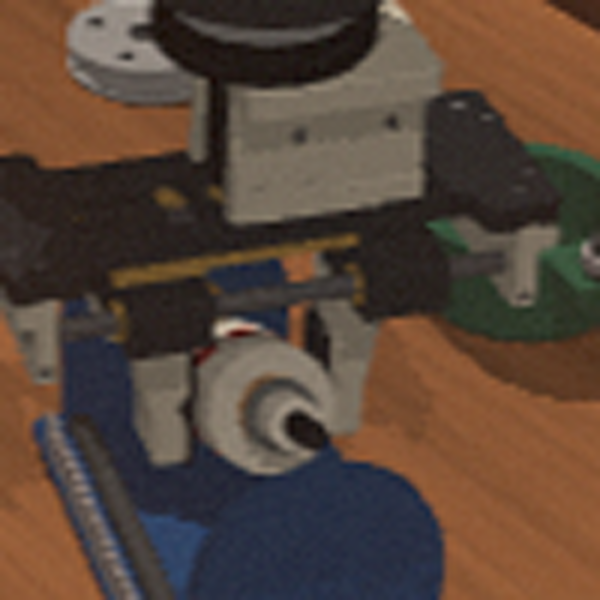

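Request:
{"name": "drive_tool", "arguments": {"increments": [[[-1,0,-0.006,-0.02,0],[-1,0,-0.006,-0.03,0],[-1,-0.02,-0.006,-0.03,0],[-1,-0.04,-0.006,-0.03,0],[-1,-0.04,-0.006,-0.03,0]]]}}

```text
time_s: 14.6
tcp_pos: [0.55, -0.1849, 0.0868]
eef_rot: [-180.0, 0.0, -110.0]
contact_force: [0.4, -0.1, -1.5]
gripper_width: 0.045
gripper_force: 25.0
```

Request:
{"name": "drive_tool", "arguments": {"increments": [[[-1,-0.01,0,0,0],[-1,-0.02,0,0,0],[-1,-0.03,0,0,0],[-1,-0.04,0,0,0],[-1,-0.04,0,0,0]]]}}

```text
time_s: 15.22
tcp_pos: [0.5515, -0.1805, 0.0867]
eef_rot: [180.0, -0.0, -110.0]
contact_force: [0.1, 0.5, -1.9]
gripper_width: 0.0454
gripper_force: 25.0
```

```bash
python3 look.py g7
```

```text
15.22 [ 0.5515 -0.1805  0.0867] [ 180.   -0. -110.] F [ 0.1  0.5 -1.9] w 0.0454 g 25.0
blk [340.72077968 218.94918439] 417.390625 [319.5625 199.5625] [351.4375 232.5625]
blk [324.8757585 251.0229824] 25.75 [321.5625 247.9375] [328.0625 254.1875]
blk [326.69457378 235.67773997] 21.8125 [324.9375 231.3125] [328.5625 239.8125]
blk [345.80569066 233.64226654] 4.015625 [344.8125 232.4375] [346.8125 235.5625]
d-frame TCP/grasp x,y,z [0.0005 0.0001 0.0947]
0 [[304.9, 226.3], [327.5, 266.6], [325.6, 263.2]]
4 [[304.9, 228.3], [327.6, 264.4], [325.7, 261.4]]
8 [[304.9, 230.4], [327.6, 262.1], [325.7, 259.5]]
12 [[305.0, 232.6], [327.5, 259.8], [325.6, 257.5]]
16 [[305.1, 234.8], [327.4, 257.3], [325.5, 255.4]]
20 [[305.3, 237.0], [327.2, 254.8], [325.4, 253.3]]
24 [[305.5, 239.3], [327.0, 252.2], [325.2, 251.1]]
28 [[305.8, 241.5], [326.7, 249.6], [324.9, 248.9]]
```

Request:
{"name": "drive_tool", "arguments": {"increments": [[[-1,0,0,0.017,0],[-1,-0.012,0,0.017,0],[-1,-0.024,0,0.017,0],[-1,-0.036,0,0.017,0],[-1,-0.036,0,0.017,0]]]}}

```text
time_s: 15.9
tcp_pos: [0.553, -0.1765, 0.0847]
eef_rot: [-180.0, 0.0, -110.0]
contact_force: [0.4, 0.3, -0.9]
gripper_width: 0.0455
gripper_force: 25.0
```

Request:
{"name": "drive_tool", "arguments": {"increments": [[[-1,-0.012,0,0,0],[-1,-0.025,0,0,0],[-1,-0.025,0,0,0]]]}}

```text
time_s: 16.27
tcp_pos: [0.5538, -0.1739, 0.0846]
eef_rot: [180.0, -0.0, -110.0]
contact_force: [0.2, -1.7, -2.5]
gripper_width: 0.0456
gripper_force: 25.0
```

Request:
{"name": "drive_tool", "arguments": {"increments": [[[-1,-0.015,0,0.007,0],[-1,-0.03,0,0.014,0],[-1,-0.046,0,0.02,0],[-1,-0.046,0,0.02,0]]], "squeeze": 30}}

```text
time_s: 16.77
tcp_pos: [0.5558, -0.1685, 0.0822]
eef_rot: [180.0, -0.0, -110.0]
contact_force: [-1.3, -4.1, -0.8]
gripper_width: 0.0456
gripper_force: 30.0
```

Request:
{"name": "drive_tool", "arguments": {"increments": [[[-1,-0.015,0,0.007,0],[-1,-0.03,0,0.014,0],[-1,-0.046,0,0.02,0],[-1,-0.046,0,0.02,0]]]}}

```text
time_s: 17.27
tcp_pos: [0.5577, -0.1633, 0.0798]
eef_rot: [180.0, -0.0, -110.0]
contact_force: [-2.2, -4.4, -1.3]
gripper_width: 0.045
gripper_force: 30.0
```

```bash
python3 look.py g8
```

```text
17.27 [ 0.5577 -0.1633  0.0798] [ 180.   -0. -110.] F [-2.2 -4.4 -1.3] w 0.045 g 30.0
blk [339.20736439 217.05346391] 442.453125 [319.5625 199.5625] [351.4375 237.1875]
blk [323.02866391 233.09420048] 29.265625 [319.5625 227.6875] [325.4375 237.8125]
blk [323.39243906 249.42435055] 24.359375 [320.1875 246.5625] [326.3125 252.4375]
blk [348.35298295 229.8359375 ] 2.75 [347.1875 228.9375] [349.3125 230.6875]
d-frame TCP/grasp x,y,z [0.0004 0.0184 0.0878]
0 [[302.4, 224.6], [324.3, 263.9], [322.5, 260.7]]
4 [[302.4, 226.6], [324.4, 261.8], [322.5, 258.9]]
8 [[302.4, 228.6], [324.4, 259.6], [322.5, 257.0]]
12 [[302.5, 230.8], [324.3, 257.2], [322.5, 255.0]]
16 [[302.7, 232.9], [324.2, 254.8], [322.4, 253.0]]
20 [[302.8, 235.1], [324.0, 252.3], [322.2, 250.9]]
24 [[303.1, 237.4], [323.8, 249.8], [322.0, 248.7]]
28 [[303.3, 239.6], [323.5, 247.2], [321.8, 246.6]]
```

View pics/g8.png

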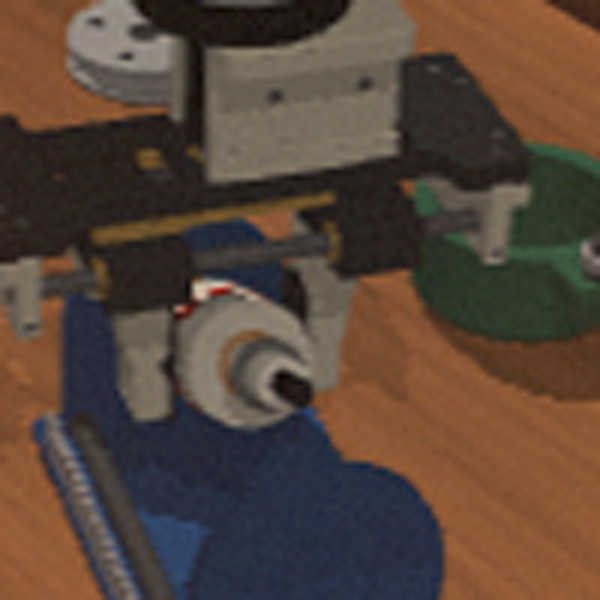

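(That view exceeded the 10-picture allowance by one. I will use only numeric measurements from here.) It shows the black tip at crop (295,388), with the spindle still slanted into the left cup.

Request:
{"name": "drive_tool", "arguments": {"increments": [[[-1,-0.013,0,0.006,0],[-1,-0.026,0,0.012,0],[-1,-0.038,0,0.017,0],[-1,-0.038,0,0.017,0]]]}}

```text
time_s: 17.82
tcp_pos: [0.5592, -0.1592, 0.0778]
eef_rot: [180.0, -0.0, -110.0]
contact_force: [-3.0, -6.0, -1.2]
gripper_width: 0.0456
gripper_force: 30.0
```

```bash
cat > mon.py <<'E'
from meas import *
from plan import st
S=capture('side');st();np.set_printoptions(precision=4,suppress=True)
s=r.get_state();t=np.array(s['tcp_pos'])+[0,0,.008];y=np.radians(s['eef_rot'][2]+90)
q=t-[.551,-.1805,0];F=np.array(s['contact_force']);print('d grasp',np.array([q[0]*.9397-q[1]*.342,q[0]*.342+q[1]*.9397,q[2]]),'Fd',[round(float(F[0]*.9397-F[1]*.342),1),round(float(F[0]*.342+F[1]*.9397),1)])
g=proj('side',t)[0]
for b in blob(S,(0,0,0),(179,255,50),(315,235,26,45),3):
    if b[1]>8:
        # rod centre lies in vertical plane through the grasp along the spindle: cut the ray with it
        c,d=ray('side',b[0]);d=d[0];n=np.array([np.cos(y),np.sin(y),0]);P=c+d*((t-c)@n)/(d@n);v=P-t
        print('rod',b[0],round(b[1],1),'dist',np.linalg.norm(v),'tilt',np.degrees(np.arctan2(v[2],np.hypot(v[0],v[1]))), 'max',b[2].max(0))
# dispenser drift: left cheek outline / tear-bar against first picture
A=cv2.cvtColor(cv2.imread('pics/side0.png'),cv2.COLOR_BGR2GRAY)[255:310,275:310].astype(np.float32);B=cv2.cvtColor(S,cv2.COLOR_RGB2GRAY)[255:310,275:310].astype(np.float32)
print('dispenser drift px',cv2.phaseCorrelate(A,B,cv2.createHanningWindow((35,55),cv2.CV_32F)))
E
python3 mon.py
```

```text
17.88 [ 0.5591 -0.1593  0.0778] [ 180.   -0. -110.] F [-3.  -5.4 -1.6] w 0.0451 g 30.0
d grasp [0.0004 0.0227 0.0858] Fd [-1.0, -6.1]
rod [322.9039 249.206 ] 25.3 dist 0.07550152814447314 tilt 24.130931257810712 max [326.1875 252.5625]
dispenser drift px ((-0.08156117712925948, -0.1920014967286292), 0.7854307355704131)
```

Request:
{"name": "drive_tool", "arguments": {"increments": [[[-1,-0.013,0,0.006,0],[-1,-0.026,0,0.012,0],[-1,-0.038,0,0.017,0],[-1,-0.038,0,0.017,0]]]}}

```text
time_s: 18.38
tcp_pos: [0.5606, -0.1553, 0.0759]
eef_rot: [180.0, -0.0, -110.0]
contact_force: [-2.2, -7.5, -0.1]
gripper_width: 0.0451
gripper_force: 30.0
```

```bash
python3 mon.py
```

```text
18.43 [ 0.5605 -0.1553  0.0759] [ 180.   -0. -110.] F [-2.9 -8.   0. ] w 0.0455 g 30.0
d grasp [0.0004 0.0269 0.0839] Fd [-0.0, -8.5]
rod [322.2795 248.9204] 26.0 dist 0.07606254206159657 tilt 24.07165778613883 max [325.3125 252.4375]
dispenser drift px ((-0.19349503108932353, -0.2603104148566828), 0.5670688220748195)
```

Request:
{"name": "drive_tool", "arguments": {"increments": [[[-1,0,0,0.017,0],[-1,0.007,0,0.034,0],[-1,0.012,0,0.05,0],[-1,0.016,0,0.063,0],[-1,0.016,0,0.063,0]]], "squeeze": 25}}

```text
time_s: 19.05
tcp_pos: [0.561, -0.1569, 0.0692]
eef_rot: [-179.9, 0.0, -110.0]
contact_force: [-2.9, -4.5, 6.0]
gripper_width: 0.0454
gripper_force: 25.0
```

```bash
python3 mon.py
```

```text
19.1 [ 0.561  -0.1569  0.0693] [-179.9    0.  -110. ] F [-2.7 -5.1  5. ] w 0.0455 g 25.0
d grasp [0.0013 0.0256 0.0773] Fd [-0.8, -5.7]
rod [323.1144 253.2962] 29.0 dist 0.07699659016186038 tilt 21.839276520018977 max [326.5625 256.8125]
rod [322.5973 236.8571] 18.8 dist 0.09137753713786127 tilt 45.21386120885697 max [324.8125 240.3125]
dispenser drift px ((0.08317811005832709, -0.3955253263735443), 0.5586234763816551)
```

Request:
{"name": "drive_tool", "arguments": {"increments": [[[-1,0,0,0.02,0],[-1,0.005,0,0.038,0],[-1,0.009,0,0.054,0],[-1,0.012,0,0.067,0],[-1,0.012,0,0.067,0]]], "squeeze": 17}}

```text
time_s: 19.73
tcp_pos: [0.5604, -0.1584, 0.0609]
eef_rot: [-179.9, 0.0, -110.0]
contact_force: [-2.2, -6.7, 2.8]
gripper_width: 0.0456
gripper_force: 17.0
```

```bash
python3 mon.py
```

```text
19.77 [ 0.5604 -0.1583  0.0609] [-179.9    0.  -110. ] F [-3.2 -5.7  2.3] w 0.0456 g 17.0
d grasp [0.0013 0.024  0.0689] Fd [-1.1, -6.5]
rod [322.5517 239.7797] 33.6 dist 0.09174046341062685 tilt 46.333924071703606 max [324.8125 245.5625]
rod [322.5727 261.1459] 14.9 dist 0.07067033339977735 tilt 13.132417624268724 max [325.5625 263.3125]
rod [333.8834 235.2419] 14.1 dist 0.17017526811900938 tilt 43.49047085766477 max [340.4375 236.5625]
dispenser drift px ((0.3220854656044061, 0.031119058373892727), 0.6919010312468917)
```

Request:
{"name": "drive_tool", "arguments": {"increments": [[[-1,0.003,0,0.018,0],[-1,0.006,0,0.035,0],[-1,0.006,0,0.035,0]]]}}

```text
time_s: 20.15
tcp_pos: [0.5604, -0.1587, 0.0567]
eef_rot: [-179.9, 0.0, -110.0]
contact_force: [-1.9, -4.8, 3.4]
gripper_width: 0.0456
gripper_force: 17.0
```

Request:
{"name": "drive_tool", "arguments": {"increments": [[[-1,0.002,0,0.013,0],[-1,0.003,0,0.025,0],[-1,0.003,0,0.025,0]]]}}

```text
time_s: 20.52
tcp_pos: [0.5612, -0.1584, 0.055]
eef_rot: [-179.8, 0.1, -109.9]
contact_force: [-3.0, 1.2, 11.6]
gripper_width: 0.0454
gripper_force: 17.0
```

```bash
python3 mon.py
```

```text
20.57 [ 0.5612 -0.1584  0.0549] [-1.798e+02  1.000e-01 -1.099e+02] F [-3.1  0.6 11.8] w 0.0455 g 17.0
d grasp [0.002  0.0243 0.0629] Fd [-3.1, -0.5]
rod [322.0885 241.3364] 38.8 dist 0.08808449156714973 tilt 47.88916321766086 max [325.0625 248.1875]
rod [334.892  236.3364] 36.6 dist 0.17642639839666752 tilt 44.01965132508443 max [340.4375 238.6875]
dispenser drift px ((-0.028097239485955328, 0.1076146304637966), 0.6515409200279801)
```

Request:
{"name": "drive_tool", "arguments": {"increments": [[[-1,-0.002,0,-0.015,0],[-1,-0.004,0,-0.035,0],[-1,-0.004,0,-0.035,0],[-1,-0.004,0,-0.035,0]]]}}

```text
time_s: 21.08
tcp_pos: [0.5599, -0.1591, 0.0573]
eef_rot: [-180.0, -0.0, -110.0]
contact_force: [0.2, -6.9, -1.6]
gripper_width: 0.0454
gripper_force: 17.0
```

```bash
python3 mon.py; python3 -c "
from h import *
s=r.get_state();print(s['moment'],s['contact_force'])"
```

```text
21.12 [ 0.5599 -0.1591  0.0573] [-180.   -0. -110.] F [ 0.7 -7.3  0.9] w 0.0454 g 17.0
d grasp [0.001  0.0232 0.0653] Fd [3.1, -6.6]
rod [322.6053 241.6323] 33.3 dist 0.09234044180097155 tilt 46.10460381997272 max [324.8125 248.0625]
rod [334.642  236.0716] 31.1 dist 0.17651251806355633 tilt 43.78935857222567 max [340.4375 238.1875]
dispenser drift px ((0.3713393437454471, -0.3211963172456045), 0.6441491809156206)
[-2.37200556 -0.12795061 -0.15707172] [ 0.70036829 -7.25442374  0.9389363 ]
```

Request:
{"name": "drive_tool", "arguments": {"increments": [[[-1,-0.01,0.008,0,0],[-1,-0.02,0.008,0,0],[-1,-0.02,0.008,0,0]]], "squeeze": 22}}

```text
time_s: 21.5
tcp_pos: [0.5603, -0.1568, 0.0574]
eef_rot: [-179.9, -0.0, -110.0]
contact_force: [2.0, -9.1, -1.0]
gripper_width: 0.0455
gripper_force: 22.0
```

```bash
python3 mon.py
python3 - <<'E'
from meas import *
im=cv2.imread('pics/s_g8.png')
S=capture('side'); cv2.imwrite('pics/s9.png',S[:,:,::-1])
h=cv2.cvtColor(S,cv2.COLOR_RGB2HSV)
# coarse map around roll end: print V and S channels
for v in range(240,276,2): print(v,' '.join(f'{h[v,u,2]:3d}{"b" if 100<h[v,u,0]<130 and h[v,u,1]>90 else ("r" if (h[v,u,0]<8 or h[v,u,0]>172) and h[v,u,1]>120 else " ")}' for u in range(298,336,2)))
E
```

```text
21.55 [ 0.5603 -0.1568  0.0574] [-179.9   -0.  -110. ] F [ 1.7 -8.5 -2.1] w 0.0453 g 22.0
d grasp [0.0006 0.0255 0.0654] Fd [4.5, -7.4]
rod [321.8756 240.7042] 38.0 dist 0.09152566116275082 tilt 46.59281927307188 max [324.3125 247.4375]
rod [334.1233 235.7172] 26.0 dist 0.17669165962741767 tilt 43.57173390390504 max [340.4375 237.6875]
dispenser drift px ((0.05848062011613919, 0.15583928185052898), 0.6437251419932754)
240  40   41   41   37  169  203  143  115r 115  137   69   49   39   44  113  108  103  112  124 
242  39   40   40   45   94   96   87   93r 177  161   95r  54   36   41  111  103  103  115  123 
244 110  109   57  102   91r 118  123  119  117  113  166  134   32   39  125  122  117  116  123 
246 103  106   55   99  114  124  119  120  123  123  128  120   83   38  126  124  121  121  116 
248 103  106   56  109  115  120  121  130  130  130  132  130  137   74  110  121  119  143  126 
250 123  126   49  103  115  122  132  132  132  130  128  129  129  131  119  121  121  118  119 
252 122   89   34  100  113  131  123  123  113  128  117  117  134  134  122  122  
[... 403 characters left out ...]
2  145 
262  51   54   54   56   53  118  133  111   73  106  132  109   42  139   72   69b  67b  66b  69b
264  56   57   54   54   51   51b  85  117  100   70  145   37   68b  67b  69b  68b  68b  66b  67b
266  67b  64   60   50   54   55   51b  52   52   57   61b  68b  67b  69b  69b  66b  67b  67b  69b
268  69   69b  63b  58   55   54   55   53   65   66b  64b  67b  63b  68b  66b  68b  65b  69b  68b
270  94b  66b  67b  64b  66   67b  53   65b  63b  67b  68b  70b  68b  66b  64b  67b  71b  67b  66b
272  63  104b 102b 102b 106b  62b  59b  64b  68b  67b  71b  67b  68b  70b  71b  67b  65b  70b  66b
274  72   93b 102b 104b  92b  85b  64b  67b  66b  68b  65b  70b  68b  65b  66b  67b  67b  68b  67b
```

Request:
{"name": "drive_tool", "arguments": {"increments": [[[-1,0,-0.012,0,0],[-1,0,-0.024,0,0],[-1,0,-0.024,0,0]]]}}

```text
time_s: 21.98
tcp_pos: [0.561, -0.1576, 0.0567]
eef_rot: [179.9, -0.1, -110.0]
contact_force: [-3.1, -7.4, 0.3]
gripper_width: 0.0456
gripper_force: 22.0
```

```bash
cat >> mon.py <<'E'
print('moment',np.array(s['moment']))
h=cv2.cvtColor(S,cv2.COLOR_RGB2HSV)
for uv in ([321.3,261.0],):
    c,d=ray('side',uv);d=d[0];n=np.array([np.cos(y),np.sin(y),0])
E
python3 mon.py
python3 - <<'E'
from meas import *
t=np.array([.5603,-.1568,.0654]);y=np.radians(-20)
n=np.array([-np.sin(y),np.cos(y),0]); n=np.array([np.cos(y),np.sin(y),0])
for uv in([321.3,261.0],[315,254.5]):
    c,d=ray('side',uv);d=d[0];P=c+d*((t-c)@n)/(d@n);v=P-t;print(uv,np.linalg.norm(v),np.degrees(np.arctan2(v[2],np.hypot(v[0],v[1]))))
E
```

```text
22.02 [ 0.561  -0.1576  0.0567] [ 1.799e+02 -1.000e-01 -1.100e+02] F [-2.2 -7.4 -0.3] w 0.0452 g 22.0
d grasp [0.0016 0.0249 0.0647] Fd [0.5, -7.8]
rod [322.5657 241.4948] 33.9 dist 0.09217458965487896 tilt 45.92203740589938 max [324.8125 247.8125]
rod [334.5465 235.9542] 29.2 dist 0.17621032255454 tilt 43.68838139339739 max [340.4375 238.1875]
dispenser drift px ((-0.15538961395077067, -0.018722188021762065), 0.6693681045814797)
moment [-2.5133  0.9391  0.0246]
[321.3, 261.0] 0.06630673071335987 13.81998233471996
[315, 254.5] 0.023782373828747913 8.536176304340096
```

Request:
{"name": "drive_tool", "arguments": {"increments": [[[-1,-0.01,0,0,0],[-1,-0.02,0,0,0],[-1,-0.02,0,0,0]]], "squeeze": 28}}

```text
time_s: 22.4
tcp_pos: [0.5617, -0.1555, 0.0567]
eef_rot: [179.9, -0.1, -110.0]
contact_force: [-2.5, -8.4, -0.2]
gripper_width: 0.0453
gripper_force: 28.0
```

```bash
python3 mon.py|egrep 'F|d grasp|drift|mom'
python3 - <<'E'
from meas import *
S=capture('side'); h=cv2.cvtColor(S,cv2.COLOR_RGB2HSV)
for v in range(250,268): print(v,' '.join(f'{h[v,u,2]:3d}' for u in range(306,332)))
E
```

```text
22.45 [ 0.5617 -0.1555  0.0567] [ 1.799e+02 -1.000e-01 -1.100e+02] F [-3.7 -8.4 -0.5] w 0.0455 g 28.0
d grasp [0.0015 0.0271 0.0647] Fd [-0.6, -9.1]
dispenser drift px ((0.02182445331261107, -0.10672447254811601), 0.6550905673592179)
moment [-2.8907  0.9303 -0.0202]
250 114 117 118 126 129 129 129 131 132 129 123 123 125 126 129 132 133 130 133 124 121 124 119 121 118 119
251 112 118 130 130 126 126 130 125 113 108 114 114 116 113 127 130 127 129 134 130 124 122 122 119 124 120
252 110 123 132 126 126 125 124 111 121 126 128 128 118 111 113 128 132 134 133 132 122 119 120 122 124 141
253 111 125 133 131 129 121 112 119 129 137 138 134 135 122 117 121 130 128 131 129 127 120 122 125 120 134
254 119 131 133 134 135 118 110 122 134 135 137 136 137 121  99 101 122 134 135 132 125 121 121 121 123 137
255 122 135 131 132 130 121 116 123 130 133 111  72  59  61  61  64  72 116 135 135 124 119 116 126 140 144
256 125 132 130 130 122 111 111 122 128 112  77  64  66  72  72  73  63  62 115 126  90  71  83 120 143 142
257 127 137 130 128 126 119 107 112 101  75  63  70  93 114 123 119  93  69  
[... 410 characters left out ...]
 135 144 146 148 146 151 107  72  67  65  63  66  64
262  54  61 116 136 135 122 111  99  73  76 102 121 131 145 110  51  21  60 130 109  69  66  67  66  67  68
263  56  51  59  87 124 119 113 115  91  66  85 110 141 128  71  27  35  60  63  65  67  65  67  70  62  66
264  57  53  55  51  59  91 111 114 100  80  63 105 139 113  52  60  69  68  66  69  69  70  67  67  68  66
265  51  51  53  53  57  54  50  53  51  56  50  79  89  75  67  68  69  65  69  70  67  70  67  67  66  65
266  56  54  53  55  56  51  56  54  50  55  59  65  65  66  65  71  68  67  68  72  68  69  67  69  68  67
267  52  55  57  54  55  56  56  55  53  61  61  66  68  64  65  66  67  65  64  67  67  68  70  67  65  68
```

Run:
```python
from meas import *
t=np.array([.5617,-.1555,.0647]);y=np.radians(-20);n=np.array([np.cos(y),np.sin(y),0]);yd=np.array([-np.sin(y),np.cos(y),0])
for uv in([314,253.6],[319,259.8],[322,264.3],[322,263.5]):
    c,d=ray('side',uv);d=d[0];P=c+d*((t-c)@n)/(d@n);v=P-t;print(uv,'s,e',-(v@yd),v[2])
for s in(23,25,40,45,60,64,70,87): print(s,[(e,proj('side',t-yd*s/1e3+[0,0,e/1e3]).round(1)[0].tolist()) for e in(0,5,10,15)])
```

```text
[314, 253.6] s,e 0.015985517274427583 -9.038592839728798e-05
[319, 259.8] s,e 0.04940043474573487 0.007329928042965714
[322, 264.3] s,e 0.068766972612649 0.009686210911181922
[322, 263.5] s,e 0.0685621385874218 0.01163467652466875
23 [(0, [315.0, 255.4]), (5, [315.1, 253.6]), (10, [315.1, 251.7]), (15, [315.2, 249.8])]
25 [(0, [315.3, 255.9]), (5, [315.4, 254.1]), (10, [315.4, 252.2]), (15, [315.5, 250.3])]
40 [(0, [317.5, 260.0]), (5, [317.6, 258.1]), (10, [317.6, 256.2]), (15, [317.7, 254.3])]
45 [(0, [318.2, 261.3]), (5, [318.3, 259.5]), (10, [318.4, 257.6]), (15, [318.4, 255.7])]
60 [(0, [320.5, 265.5]), (5, [320.6, 263.6]), (10, [320.7, 261.7]), (15, [320.7, 259.8])]
64 [(0, [321.1, 266.6]), (5, [321.2, 264.7]), (10, [321.3, 262.8]), (15, [321.3, 260.9])]
70 [(0, [322.0, 268.3]), (5, [322.1, 266.4]), (10, [322.2, 264.5]), (15, [322.3, 262.6])]
87 [(0, [324.7, 273.2]), (5, [324.8, 271.3]), (10, [324.9, 269.4]), (15, [325.0, 267.5])]
```

Request:
{"name": "drive_tool", "arguments": {"increments": [[[-1,-0.01,0,0,0],[-1,-0.01,0,0.01,0],[-1,-0.01,0,0.02,0],[-1,-0.01,0,0.02,0]]], "squeeze": 20}}

```text
time_s: 23.0
tcp_pos: [0.5622, -0.1545, 0.0546]
eef_rot: [179.9, -0.1, -110.0]
contact_force: [-4.7, -8.3, 3.1]
gripper_width: 0.0456
gripper_force: 20.0
```

Request:
{"name": "drive_tool", "arguments": {"increments": [[[-1,0,0,0.01,0],[-1,0,0,0.02,0],[-1,0,0,0.02,0]]]}}

```text
time_s: 23.38
tcp_pos: [0.5623, -0.1545, 0.0523]
eef_rot: [179.9, -0.1, -110.0]
contact_force: [-4.0, -7.8, 2.4]
gripper_width: 0.0454
gripper_force: 20.0
```

Request:
{"name": "drive_tool", "arguments": {"increments": [[[-1,0,0,0.008,0],[-1,0,0,0.016,0],[-1,0,0,0.016,0]]]}}

```text
time_s: 23.75
tcp_pos: [0.5623, -0.1545, 0.0503]
eef_rot: [179.9, -0.1, -110.0]
contact_force: [-3.9, -8.2, 2.6]
gripper_width: 0.0454
gripper_force: 20.0
```

```bash
python3 mon.py|egrep 'F|d grasp|drift|mom'
python3 - <<'E'
from meas import *
S=capture('side'); h=cv2.cvtColor(S,cv2.COLOR_RGB2HSV)
for v in range(254,272): print(v,' '.join(f'{h[v,u,2]:3d}' for u in range(302,332)))
T=capture('top');cv2.imwrite('pics/t9.png',T[:,:,::-1]);h=cv2.cvtColor(T,cv2.COLOR_RGB2HSV)
print('top');
for v in range(228,262,2): print(v,' '.join(f'{h[v,u,2]:3d}' for u in range(310,372,2)))
E
```

```text
23.8 [ 0.5623 -0.1545  0.0503] [ 1.799e+02 -1.000e-01 -1.100e+02] F [-3.7 -8.7  3.4] w 0.0456 g 20.0
d grasp [0.0017 0.0283 0.0583] Fd [-0.5, -9.4]
dispenser drift px ((-0.16041009851135968, -0.46483500569357616), 0.5291281682473642)
moment [-2.7864  1.1355  0.0236]
254  33  81 109 113 114 120 121 127 127 126 125 126 128 126 120 121 120 124 128 127 129 124 127 126 126 122 121 122 127 138
255  40  71 101 110 115 115 121 127 124 124 124 120 109 109 110 110 112 113 118 126 123 126 131 127 122 124 123 122 123 127
256  51  86 110 111 111 122 126 125 124 121 120 114 119 130 136 141 134 116 108 122 130 128 127 128 125 122 122 129 126 135
257  67  68 100 107 114 122 128 126 126 120 108 117 133 139 142 138 137 126 112 114 129 126 127 129 125 118 116 106 135 144
258  69  50  91 105 121 128 131 128 125 113 109 127 136 139 138 141 140 136 119 117 127 129 132 114  82  66  67  65 112 142
259  70  39  84 104 120 130 126 131 126 115 115 125 135 137 140 144 143 126 117 110 123 131 133 115  74  63  66  64  69 121
260  74  39  61  88 123 131 127 129 123 112 112 122 131 135 115 100  79  64  63  61  69  
[... 2878 characters left out ...]
  49  47  45  45  55  65  66  55  47  68  71 112 114 112 114
252  52  46  43  46  42  44  44  47  42  41  44  41  44  81  88  77  82  60  51  50  42  44  61  54  61  67 106 111 112 108 109
254 170 117  90  43  43  38  46  43  45  40  43  45  40  68 144  80  89  82  84  72  61  45  61  53  64  70 101 104 103 104 107
256 167 168 167 151 115  58  45  46  41  44  40  59  43  92 109 106 110  84  82  90  79  83  69  61  71 102 103 104 102 102 104
258 157 157 159 161 160 161 141  86  70  69  48  45  45 131 109 107 108 106 107 105  82  76  74  78  64 106 103 100 102 100 102
260 155 156 152 157 157 158 154 153 158 115  90  54 102 156 159 131 128 102 103 104 104 100  95  72  87 101 103 102 102 100  99
```

Run:
```python
from meas import *
T=cv2.imread('pics/t9.png')[:,:,::-1].copy();h=cv2.cvtColor(T,cv2.COLOR_RGB2HSV);T0=cv2.imread('pics/top0.png')
h0=cv2.cvtColor(T0,cv2.COLOR_BGR2HSV)
for v in range(229,250): print(v,' '.join(f'{h[v,u,2]:3d}{"y" if 12<=h[v,u,0]<=28 and h[v,u,1]>110 else ("b" if 100<h[v,u,0]<128 and h[v,u,1]>100 else " ")}' for u in range(342,368)))
print('before')
for v in range(232,250): print(v,' '.join(f'{h0[v,u,2]:3d}{"y" if 12<=h0[v,u,0]<=28 and h0[v,u,1]>110 else ("b" if 100<h0[v,u,0]<128 and h0[v,u,1]>100 else " ")}' for u in range(352,368)))
```

```text
229  54   55   49   52y  54   53y  52y  53y  54y  50   51   53y  55   68   99  105   70   67b  64b  70b  64b  54   50   55   57b  64b
230  50y  53y  53   48   47y  49y  48y  55   54   54   55   66   84   83  104   68   66b  65b  66b  66b  56b  52b  52   57   59   69b
231  56   54y  52   53   51   56   55   56   51   65   70   99  108   74   66   67b  68b  63b  65b  68b  57b  53   52   49   64b  67b
232  51   49   48   52y  54   52   65   67   86  101   89  105   71   65b  66b  64b  66b  67b  66b  61b  58b  54   52   55   69b  69b
233  75   74   76   74   84   86   98  103  122  106   80   66   65b  65b  64b  65b  63b  64b  64b  58b  50   54   53b  58b  76b  70b
234 100   98   97   93  121  134  133  139  123   65   59b  62b  59b  66b  68b  63b  64b  65b  63b  59   52   48   53b  59b  75b  75b
235  69   70   75   79  137  150  160  161  110   50   53   56b  57b  60b  64b  63b  62b  62   64   53b  51   59   50b  69b  72b  77b
236  39   39   59  112  151  161  162  162   81   39   32   33   47   55   60b  64b  58   70   74   65   66y  69   52   73b  73b  72 
237  54   52   67  118  136 
[... 2531 characters left out ...]
 69   89b 106b 107b  76   95 
242  94b  94b  94b  96b  78  128y 137y 143y 143y 114y  76  101b 111b 100b  80   96y
243  93b  94b  93b  94b  72  108y 123y 133y 136y  80   89b 105b 107b  77   94   95y
244  92b  94b  95b  92b  86b  68   95y 104y 123y  75   97b 104b 106b  83   91y  94y
245  93b  92b  95b  92b  94b  89b  74   85y  91   76b 104b 102b  99b  98   95y  98y
246  93b  92b  92b  97b  96b  82b  75   90   74   83b 100b 102b  76   92y  95y  99 
247  96b  93b  94b  97b  93b  83b  81b  76b  80b  95b  98b  94b  90  103y 103y 102y
248  95b  94b  97b  93b  79b  81b  76b  80b  83b  97b  98b  75  101y 103y 105  103y
249  93b  92b  94b  95b  84b  84b  79b  78b  91b  96b  91b  93   99y 103y 106y 108
```

Request:
{"name": "drive_tool", "arguments": {"increments": [[[-1,0,0.015,0.004,0],[-1,0,0.029,0.008,0],[-1,0,0.029,0.012,0],[-1,0,0.029,0.012,0]]]}}

```text
time_s: 24.4
tcp_pos: [0.5612, -0.1535, 0.0497]
eef_rot: [-179.9, -0.0, -110.0]
contact_force: [0.3, -10.1, 2.7]
gripper_width: 0.0454
gripper_force: 20.0
```

```bash
cat > tip.py <<'E'
from meas import *
T=capture('top');h=cv2.cvtColor(T,cv2.COLOR_RGB2HSV)
for v in range(232,247): print(v,' '.join(f'{h[v,u,2]:3d}{"y" if 12<=h[v,u,0]<=28 and h[v,u,1]>110 and h[v,u,2]>70 else ("b" if 100<h[v,u,0]<128 and h[v,u,1]>100 else " ")}' for u in range(344,364)))
S=capture('side');h=cv2.cvtColor(S,cv2.COLOR_RGB2HSV)
for v in range(256,270): print(v,' '.join(f'{h[v,u,2]:3d}' for u in range(308,326)))
E
python3 mon.py|egrep 'F|d grasp|drift|mom'; python3 tip.py
```

```text
24.45 [ 0.5612 -0.1535  0.0497] [-179.9   -0.  -110. ] F [  1.1 -10.1   1.6] w 0.0455 g 20.0
d grasp [0.0003 0.0289 0.0577] Fd [4.5, -9.1]
dispenser drift px ((0.0025737037536543994, -0.46324999461704053), 0.4679299902032923)
moment [-3.4483 -0.4341 -0.176 ]
232  47   55   52   53   56   50   53   66   81   87  104   72   62b  60b  66   66b  63b  63b  56b  45b
233  51   53   55   61   68   66   84   86  114   77   61   61b  64b  64b  63b  65b  64b  59b  52   53b
234  74   74   85   88   98  101  116   79   80   59   67b  60b  64b  66b  66b  68b  64b  55b  44   49 
235  92  111  125  131  129  139   96   50   61   65b  68b  62b  64b  65b  62b  58   58b  54   46   59 
236  70  129  141  149  160  159   72   34   40   53b  58   63b  59b  61b  63   70   70   62   72y  66 
237  71  143  152  154  158  155   62   33   36   33   44   51   57   65b  71   98y  96y  94y  94y  51 
238  69  116  130  137  147  111   47   26   24   30   35   35   37   60   93y 102y 100y  93y  93y  46 
239  60b  67   80   87  115   69   45   41   35   30   32   40   29   56   99y 103y 102y  94y  95y  53 
240  62b 
[... 1082 characters left out ...]
 123 133 114  74
261 126 125 112 105 111 127 134 119  75  60  66  67  64  65  73 115  90  56
262 127 128 123 115 113 121  98  66  66  70  81  88  88  78  68  69  61  62
263 131 130 129 122 108  85  68  66  95 134 146 146 144 127  83  67  66  69
264 126 128 129 118  99  76  63  89 130 142 144 146 112  77  64  68  66  70
265 134 131 131 121  88  66  66 117 140 139 105  72  68  64  68  66  66  69
266 113 130 129 121  98  74  74 112 102  73  63  64  64  68  71  65  66  67
267  60  84 123 122  98  73  82  78  71  62  65  66  65  68  68  68  63  69
268  55  48  51  56  63  63  63  64  63  68  65  67  67  68  71  64  64  66
269  53  54  53  53  58  64  64  68  69  66  66  69  66  67  63  68  65  65
```

Request:
{"name": "drive_tool", "arguments": {"increments": [[[-1,0,0,0,0.003],[-1,0,0,0,0.006],[-1,0,0,0,0.006]]]}}

```text
time_s: 24.92
tcp_pos: [0.5597, -0.1533, 0.0492]
eef_rot: [180.0, -0.1, -112.2]
contact_force: [-2.6, -9.8, 3.3]
gripper_width: 0.0452
gripper_force: 20.0
```

```bash
python3 mon.py|egrep 'F|d grasp|drift|mom'; python3 tip.py|head -15
```

```text
24.98 [ 0.5598 -0.1533  0.0492] [ 1.800e+02 -1.000e-01 -1.122e+02] F [-2.1 -8.7  2.3] w 0.0453 g 20.0
d grasp [-0.001   0.0285  0.0572] Fd [1.0, -8.9]
dispenser drift px ((0.07871230184254685, -0.279055069842272), 0.5039622125802217)
moment [-3.0124  0.6172 -0.038 ]
232  52   54   54   56   54   58   53   67   71  102  108   77   65   68b  66b  66b  66b  65b  57   54 
233  51   53   56   55   57   65   81   96   90  104   70   67b  64b  63b  62b  64b  63b  58b  49b  49b
234  66   66   73   87   91   97  106  104   83   62   62b  62b  64b  66b  67b  62b  62b  58   49   49 
235  94   89  111  126  133  124   79   64   59   64b  67b  64b  61b  65b  64b  62   56   55b  46   56 
236  91  110  141  140  153  149   76   65b  64b  68b  64b  64b  66b  66b  64   70   68   65   66   67 
237  72  139  161  162  160  147   71   54   54   62   63b  61b  66   66b  73   94y  94y  92y  90y  52 
238 100  146  156  158  163  119   46   32   35   41   53   60b  63b  65   92y  99y  98y  96y  96y  49 
239  97  122  137  144  144   72   41   33   35   30   31   36   54   57   94y  97y 102y  95y  95y  53 
240  64b  68   85  118  100   57   31   34   33   35   26   33   36   80y 101y 102y 103y  97y  81y  53 
241  66   64b  70b  65b  73b  65b  58b  52   44   30   28   37   44   90y  94y  98y 103y  94y  48   64 
242  62b  64b  67b  65b  67b  62b  66b  64b  63b  57b  50   50   53   90y  98y 100y 100y  80y  57   76b
243  61b  65b  63b  64b  63b  65b  62b  65b  67b  60b  61b  65b  50   86y  96y  96y  95y  56   66b  78b
244  63b  68b  65b  61b  62b  61b  64b  60b  61b  63b  62b  64b  62   62   78y  86y  87y  51   71b  80b
245  66b  64b  63b  63b  61b  61   61b  66b  65b  63b  65b  63b  63b  61b  46   67   57   53   75b  75b
246  64b  62b  65b  63b  64   67b  65b  58b  64b  67b  62b  65b  63b  56   45   66   48   61b  71b  74b
```

Request:
{"name": "drive_tool", "arguments": {"increments": [[[-1,0.012,0,0,0],[-1,0.024,0,0,0],[-1,0.036,0,0,0],[-1,0.036,0,0,0]]]}}

```text
time_s: 25.58
tcp_pos: [0.5588, -0.1561, 0.0492]
eef_rot: [-180.0, 0.0, -112.2]
contact_force: [-1.2, -1.3, 1.5]
gripper_width: 0.0457
gripper_force: 20.0
```

Request:
{"name": "drive_tool", "arguments": {"increments": [[[-1,0.01,0,0,0],[-1,0.02,0,0,0],[-1,0.02,0,0,0]]]}}

```text
time_s: 25.95
tcp_pos: [0.558, -0.1583, 0.0492]
eef_rot: [-180.0, 0.0, -112.2]
contact_force: [1.2, 3.6, 1.8]
gripper_width: 0.0453
gripper_force: 20.0
```

```bash
python3 mon.py|egrep 'F|d grasp|drift|mom'; python3 tip.py
```

```text
26.0 [ 0.558  -0.1583  0.0492] [-180.     0.  -112.2] F [-0.   4.8  3.3] w 0.0455 g 20.0
d grasp [-0.001   0.0232  0.0572] Fd [-1.7, 4.5]
dispenser drift px ((0.030493787167650055, -0.17727827179331257), 0.5590516397246608)
moment [ 1.7146 -0.2484 -0.0797]
232  53   53   54   56   51   50   55   55   51   53   54   60   74   91  105   68   65b  66b  57   53 
233  50   56   49   52   50   54   54   51   56   52   64   88   95   88   64   65b  68b  66   51b  48b
234  54   52   49   54   53   53   55   68   78   84   87  104   70   61b  60b  63b  65b  56b  49   52 
235  67   66   66   68   71   85   85   94   93  106   87   59   64b  65   64b  58   60   52   50   55 
236  94   93   87   97  112  125  134  101   69   60b  59   62b  65b  63b  57   69   69   65   67   70 
237  88   91   91  134  144  142  142   68   55   58b  60b  63b  60b  65b  72   99y  98y  95y  89y  52 
238  41   82  113  153  162  161  118   48   28   38   53b  62b  67b  62   91y 101y  97y 100y  95y  49 
239  60  100  132  147  151  157   78   40   33   36   27   44   52   47   98y 102y 102y  99y  99y  54 
240  63   6
[... 1080 characters left out ...]
 129 128 133 109
261 126 123 116 116 128 135 139 140 144 140 124 117 121 125 128 129 112  75
262 130 115 108 114 124 134 138 117  78  62  62  63  72  99 129 134 113  73
263 127 122 115 111 121 107  77  62  65  68  67  71  68  65  63  70  69  68
264 128 131 117 103  93  74  66  66  82 104 106 106  76  66  68  66  69  69
265 130 129 127 110  76  67  66  91 132 149 114  77  67  68  67  67  72  65
266 130 130 132 113  78  65 101 133 107  70  65  65  64  68  69  68  70  68
267 134 130 128  96  62  75 119 106  71  62  63  63  66  68  68  65  63  67
268 111 131 133 107  75  81  72  67  62  63  64  65  68  67  68  64  69  67
269  60  77  91  88  69  63  64  63  67  68  69  67  66  64  68  69  69  71
```

Run:
```python
from meas import *
S=cv2.imread('pics/s_g7.png');h=cv2.cvtColor(S,cv2.COLOR_BGR2HSV)
for v in range(238,258): print(v,' '.join(f'{h[v,u,2]:3d}' for u in range(306,330)))
yd=np.array([.342,.9397,0]);xd=np.array([.9397,-.342,0])
t=np.array([.5515,-.1805,.0947]);a=np.radians(24.2)
for c in(25,28,31,34,37,53.5,76.5): print(c,proj('side',t-yd*c*np.cos(a)/1e3+[0,0,c*np.sin(a)/1e3]).round(1))
o=np.array([.551,-.1805,0])-xd*.0015
for Y in(-21,-25,-29): print(Y,[(z,proj('side',o+yd*Y/1e3+[0,0,z/1e3]).round(1)[0].tolist()) for z in(50,55,60,65,70)])
```

```text
238  59 143 124  81  93  96 103 111 113 121 133 136 130 132 135 139 137 139 126  77  35  33  34  74
239  48  61  78  90 107 113 111 115 131 139 138 136 135 139 136 134 139 139 141 143 100  40  32  73
240  40  73 103 109 113 109 119 131 140 136 138 138 137 135 139 138 138 137 141 143 145 117  56  76
241  45  94 115 111 107 118 131 139 138 138 138 140 143 140 140 142 137 138 139 137 136 140  88  89
242  48  89 113 113 112 130 137 138 133 137 140 121 122 128 114 112 130 140 140 137 135 140 109  94
243  46  89 109 107 124 138 131 134 133 135 130 114  93  68  66  68  65  77 109 129 138 139 144 117
244  51  86 109 113 132 138 135 130 135 127  98  73  65  67  72  68  66  71  67  88 127 144 141 128
245  52  88 106 121 135 140 136 137 129 109  79  66  69  90 116 126 120 102  78  67 106 131 136 126
246  26  89 103 120 140 141 139 141 132  97  72  66 100 120 124 123 134 145 143 112  95 125 141 139
247  42  91 104 127 138 136 139 136 109  75  63  87 115 119 132 151 154 154 156 158 126 125 139 141
248  42  90 101 124 138 139 140 137 117  81  71  91 113 125 146 156 116  63  44 125 157 135 134 140

[... 679 characters left out ...]
 141 115 101  82 113
256  40  47  56  53  53  55  78 126 141 142 145 144 127 111 113 111 113 115 113  97  71  66  91 120
257  44  51  56  55  55  52  50  59 117 145 146 143 123 111 115 111 114 100  87  66  62  66  70  69
25 [[319.1 247.4]]
28 [[319.5 247.6]]
31 [[320.  247.9]]
34 [[320.4 248.2]]
37 [[320.8 248.4]]
53.5 [[323.3 249.9]]
76.5 [[327. 252.]]
-21 [(50, [317.2, 267.9]), (55, [317.2, 266.1]), (60, [317.3, 264.2]), (65, [317.4, 262.3]), (70, [317.4, 260.5])]
-25 [(50, [317.8, 269.0]), (55, [317.8, 267.2]), (60, [317.9, 265.3]), (65, [318.0, 263.4]), (70, [318.0, 261.6])]
-29 [(50, [318.4, 270.1]), (55, [318.4, 268.3]), (60, [318.5, 266.4]), (65, [318.6, 264.5]), (70, [318.6, 262.7])]
```

Request:
{"name": "drive_tool", "arguments": {"increments": [[[-1,-0.008,0,0,0],[-1,-0.008,0,-0.01,0],[-1,-0.008,0,-0.02,0],[-1,-0.008,0,-0.02,0]]]}}

```text
time_s: 26.6
tcp_pos: [0.5574, -0.1584, 0.0511]
eef_rot: [179.9, -0.1, -112.2]
contact_force: [1.2, -5.1, -2.9]
gripper_width: 0.0455
gripper_force: 20.0
```

Request:
{"name": "drive_tool", "arguments": {"increments": [[[-1,0,0,-0.005,0],[-1,0,0,-0.01,0],[-1,0,0,-0.01,0]]]}}

```text
time_s: 26.98
tcp_pos: [0.5572, -0.1584, 0.052]
eef_rot: [179.9, -0.1, -112.2]
contact_force: [2.6, -5.2, -5.6]
gripper_width: 0.0453
gripper_force: 20.0
```

Request:
{"name": "drive_tool", "arguments": {"increments": [[[-1,0,0,-0.005,0],[-1,0,0,-0.01,0],[-1,0,0,-0.01,0]]]}}

```text
time_s: 27.35
tcp_pos: [0.557, -0.1583, 0.053]
eef_rot: [179.9, -0.1, -112.2]
contact_force: [0.8, -4.8, -7.6]
gripper_width: 0.0457
gripper_force: 20.0
```

```bash
python3 mon.py|egrep 'F|d grasp|drift|mom'; python3 tip.py
```

```text
27.4 [ 0.557  -0.1583  0.0531] [ 1.799e+02 -1.000e-01 -1.122e+02] F [ 2.5 -5.1 -6.1] w 0.0453 g 20.0
d grasp [-0.0019  0.0229  0.0611] Fd [4.1, -3.9]
dispenser drift px ((-0.5228089402233742, 0.09592064885061191), 0.562559966025529)
moment [-1.6578 -0.7014  0.1292]
232  53   52   52   54   52   55   53   53   54   51   55   64   73   81  104   71   62b  62b  56   50 
233  52   52   53   50   52   56   57   51   54   65   67   99   94   69   66   62b  64b  61   51   55 
234  49   54   50   50   52   52   63   66   81   98   90  104   73   65b  65b  66b  65b  55b  50   51 
235  76   74   76   71   75   85   96   95  107  106   82   62   60b  64b  61b  61   59   55   46   54 
236  96  100   98  100  114  125  133  105   72   62   59   62b  60b  65b  60   70   70   65   67   67 
237  70   79   87  122  140  141  153   75   57   60   66b  67b  60b  63b  68   96y  96y  94y  91y  53 
238  41   69  113  156  162  163  151   74   37   41   56   58   57b  60   90y  98y  99y  96y  97y  51 
239  53   88  132  150  149  157  116   48   31   32   39   31   44   49   96y 101y  97y 100y  94y  56 
24
[... 1089 characters left out ...]
 130 134 114  72
261 129 112 106 115 124 120  99  71  67  64  70  67  61  82 122 130  89  65
262 130 124 116 112 111  83  62  67  65  83  90  81  70  62  85 102  69  62
263 132 129 121 108  79  60  68  96 130 149 146 146 118  79  60  62  64  66
264 129 131 130  96  62  65  89 129 141 145 143 139 109  78  69  66  66  71
265 131 129 118  89  67  73 119 137 139 142 111  74  61  68  70  67  66  67
266 133 133 118  86  61  90 122 132 104  74  64  67  65  71  68  65  69  70
267 113 132 121 101  77  78 111 101  70  63  64  66  66  66  67  68  69  69
268  52  57  72  71  66  68  67  65  64  66  64  67  64  67  67  63  70  65
269  54  53  55  52  55  62  66  65  65  64  70  64  68  64  70  68  66  70
```

Request:
{"name": "drive_tool", "arguments": {"increments": [[[-1,-0.012,0,0,0],[-1,-0.012,0,-0.008,0],[-1,-0.012,0,-0.015,0],[-1,-0.012,0,-0.015,0]]], "squeeze": 15}}

```text
time_s: 28.0
tcp_pos: [0.5576, -0.1566, 0.0551]
eef_rot: [179.9, -0.0, -112.2]
contact_force: [0.3, -3.5, -7.4]
gripper_width: 0.0455
gripper_force: 15.0
```

Request:
{"name": "drive_tool", "arguments": {"increments": [[[-1,0.01,0,0,0],[-1,0.02,0,0,0],[-1,0.02,0,0,0]]]}}

```text
time_s: 28.38
tcp_pos: [0.5573, -0.158, 0.0555]
eef_rot: [180.0, 0.0, -112.2]
contact_force: [0.1, 4.2, -7.7]
gripper_width: 0.0458
gripper_force: 15.0
```

```bash
python3 mon.py|egrep 'F|d grasp|drift|mom'; python3 tip.py
```

```text
28.43 [ 0.5573 -0.1581  0.0555] [ 180.     0.  -112.2] F [-0.5  4.1 -7.5] w 0.0456 g 15.0
d grasp [-0.0017  0.0233  0.0635] Fd [-1.9, 3.6]
dispenser drift px ((-0.24648128009181747, -0.010973636088774441), 0.6559434207501235)
moment [ 1.6831  0.0135 -0.012 ]
232  55   55   52   48   54   57   51   52   50   54   58   52   69   99  103   71   63   63b  57   49 
233  54   52   51   50   50   54   50   57   53   57   64   87   87  100   69   61b  63b  61   55   55 
234  49   53   51   54   52   52   58   67   76   94   87  106   72   62   65b  63b  66b  58b  51   50 
235  77   74   73   77   74   85   96  100   98  104   79   57   61b  65b  64b  55   64   53b  49   57 
236  99  102   97  103  111  124  135  117   73   64b  58   62b  63b  61b  62   74   65   63   72y  67 
237  69   73   87  123  137  140  153  110   63   56b  66b  62b  61b  65b  68   94y  99y  95y  92y  53 
238  40   56  110  155  159  161  147   74   37   39   52   56   59b  64   92y  99y 101y  95y  96y  50 
239  58   78  129  145  149  153  120   50   33   37   34   30   40   50   99y 100y 102y 101y  93y  51 
240  60  
[... 1082 characters left out ...]
 121 128  90  62
261 131 125 112 109 119  99  68  66  67  70  75  71  66  66  84 100  68  61
262 129 131 122 106  83  64  67  78 101 130 147 132 110  82  67  61  58  64
263 130 131 131 108  74  63  90 129 145 144 141 144 142 110  67  66  66  70
264 130 130 128 100  65  74 119 136 138 142 142 146 112  75  66  64  70  69
265 131 129 117  89  64  74 110 135 139 142 110  72  65  65  66  69  68  67
266 112 132 120  95  74  78 112 129 102  70  65  67  65  67  70  66  69  69
267  49  57  80  77  67  66 101  93  73  64  66  62  65  66  66  67  64  68
268  52  53  49  52  55  62  59  65  66  65  68  63  67  65  69  66  67  67
269  53  58  55  55  57  60  66  66  68  64  70  66  68  66  66  64  69  67
```

Run:
```python
from meas import *
c,s=np.cos(np.radians(-20)),np.sin(np.radians(-20));a=np.radians(np.arange(0,360,5))
def pt(X,Y,Z,x0,y0): return np.c_[x0+(c*X-s*Y)/1e3,y0+(s*X+c*Y)/1e3,np.broadcast_to(Z,np.shape(X))/1e3]
for x0,y0 in((.5548,-.1805),(.551,-.1805),(.5495,-.1805)):
    P=np.vstack([pt(13*np.cos(a),np.full(72,Y),62+13*np.sin(a),x0,y0) for Y in(-67.,-78.)]);q=proj('top',P)
    print(x0,'bbox',q.min(0).round(1),q.max(0).round(1))
    print(' axis y=-47,-57,-67,-75',proj('top',pt(np.zeros(4),np.array([-47,-57,-67,-75.]),62.,x0,y0)).round(1).tolist(), 'z55:',proj('top',pt(np.zeros(1),np.array([-67.]),55.,x0,y0)).round(1))
T=cv2.imread('pics/t9.png');T0=cv2.imread('pics/top0.png')
from meas import blob
for b in blob(T0[:,:,::-1].copy(),(12,110,80),(28,255,255),(354,232,9,16),2): print(b[0],b[1],b[2].min(0),b[2].max(0))
```

```text
0.5548 bbox [356.6 235.4] [363.2 244.8]
 axis y=-47,-57,-67,-75 [[351.9, 237.2], [355.1, 238.3], [358.2, 239.5], [360.7, 240.4]] z55: [[357.8 239.7]]
0.551 bbox [356.7 236.7] [363.2 246. ]
 axis y=-47,-57,-67,-75 [[352.0, 238.5], [355.1, 239.6], [358.2, 240.7], [360.7, 241.6]] z55: [[357.8 240.9]]
0.5495 bbox [356.7 237.2] [363.2 246.5]
 axis y=-47,-57,-67,-75 [[352.0, 239.0], [355.1, 240.1], [358.2, 241.2], [360.7, 242.1]] z55: [[357.8 241.4]]
[359.52493893 240.20322679] 38.375 [356.5625 235.8125] [362.4375 245.4375]
```

Request:
{"name": "drive_tool", "arguments": {"increments": [[[-1,-0.015,0,0,0],[-1,-0.03,0,0,0],[-1,-0.03,0,0,-0.003],[-1,-0.03,0,0,-0.006],[-1,-0.03,0,0,-0.006]]], "squeeze": 20}}

```text
time_s: 29.15
tcp_pos: [0.5595, -0.1564, 0.0564]
eef_rot: [-179.9, -0.1, -110.0]
contact_force: [-1.2, -7.0, -5.2]
gripper_width: 0.0455
gripper_force: 20.0
```

```bash
cat > tip2.py <<'E'
from meas import *
T=capture('top');g=T.max(2).astype(float)
# dark rod against blue: intensity-weighted centre per column; cup axis line in the image: v=238.0+.355*(u-352)
for u in range(351,358):
    col=g[234:246,u]; w=np.clip(60-col,0,None); 
    if w.sum()>20: vc=(w*np.arange(234,246)).sum()/w.sum(); print(u,'rod v',round(vc,2),'off axis px (+ = to -x)',round(vc-(238.0+.355*(u-352)),2))
print('row cut along axis', [int(g[int(round(238.0+.355*(u-352))),u]) for u in range(344,364)])
S=capture('side');h=S.max(2)
for v in range(256,270): print(v,' '.join(f'{h[v,u]:3d}' for u in range(306,326)))
E
python3 mon.py|egrep 'F|d grasp|drift|mom'; python3 tip2.py
```

```text
29.2 [ 0.5595 -0.1564  0.0564] [-1.799e+02 -1.000e-01 -1.100e+02] F [-1.2 -6.9 -4.5] w 0.0456 g 20.0
d grasp [-0.0002  0.0255  0.0644] Fd [1.3, -6.9]
dispenser drift px ((-0.21449125199479369, 0.11384332733920743), 0.6814445038636525)
moment [-2.642   0.452  -0.0701]
352 rod v 237.89 off axis px (+ = to -x) -0.11
353 rod v 237.62 off axis px (+ = to -x) -0.73
354 rod v 238.0 off axis px (+ = to -x) -0.71
355 rod v 238.69 off axis px (+ = to -x) -0.37
356 rod v 239.68 off axis px (+ = to -x) 0.26
357 rod v 238.85 off axis px (+ = to -x) -0.93
row cut along axis [98, 96, 100, 132, 155, 160, 162, 57, 35, 37, 31, 34, 37, 42, 85, 100, 104, 91, 53, 71]
256 120 128 128 128 125 115 114 130 138 140 140 141 137 122 111 120 127 130 131 128
257 126 130 128 130 121 113 121 132 135 139 140 142 137 138 119 123 126 129 134  99
258 124 130 130 131 116 109 117 128 130 138 142 118 101  85  76  75  99 125 134  92
259 127 130 128 128 115 108 113 122 130 113  76  63  63  64  67  64  63  80  98  73
260 127 127 127 130 124 114 102 115 108  76  63  65  70  80  85  78  66  68  59  66
261 117 132 129 131 131 125 110 100  81  65  65  94 133 143 143 140 105  76  62  61
262 107 136 129 130 133 131 120  80  62  67 118 141 143 140 144 140 138  97  63  66
263  68 113 131 129 129 129 111  77  64  98 128 136 138 139 140 142 108  75  68  65
264  55  69 111 132 131 133 112  75  63 105 125 134 139 140 109  77  65  64  69  66
265  52  52  59  86 122 121 116  87  63 102 123 132 106  72  62  69  64  65  69  66
266  53  55  54  52  59  72  79  75  69  76  78  72  61  67  66  65  68  66  72  68
267  53  54  52  52  58  54  51  54  57  57  60  64  64  66  65  69  69  68  67  68
268  56  56  54  55  50  54  52  54  59  67  66  67  64  70  70  70  67  67  65  66
269  55  56  53  54  57  52  58  60  66  66  66  66  67  68  63  67  68  66  64  70
```

Request:
{"name": "drive_tool", "arguments": {"increments": [[[-1,0.012,0,0,0],[-1,0.024,0,0,0],[-1,0.036,0,0,0],[-1,0.036,0,0,0]]]}}

```text
time_s: 29.8
tcp_pos: [0.5579, -0.1599, 0.0558]
eef_rot: [-180.0, -0.0, -110.0]
contact_force: [1.5, -7.7, -6.9]
gripper_width: 0.0454
gripper_force: 20.0
```

```bash
python3 mon.py|egrep 'F|d grasp|drift|mom'; python3 tip2.py
```

```text
29.85 [ 0.5578 -0.1599  0.0558] [-180.   -0. -110.] F [ 1.2 -7.3 -7. ] w 0.0456 g 20.0
d grasp [-0.0006  0.0217  0.0638] Fd [3.6, -6.5]
dispenser drift px ((0.19890829036798863, -0.23985507197572886), 0.6531008608915188)
moment [-2.5604 -0.3954 -0.0386]
353 rod v 238.6 off axis px (+ = to -x) 0.24
354 rod v 238.4 off axis px (+ = to -x) -0.31
355 rod v 238.62 off axis px (+ = to -x) -0.44
356 rod v 239.77 off axis px (+ = to -x) 0.35
357 rod v 239.19 off axis px (+ = to -x) -0.59
row cut along axis [74, 95, 93, 92, 136, 140, 152, 161, 76, 36, 33, 36, 33, 33, 81, 97, 107, 92, 56, 75]
256 111 122 128 124 124 124 117 112 118 126 130 134 123 111 105 119 127 132 128 128
257 113 125 129 127 126 118 111 117 136 139 140 140 139 127 114 114 123 123 125 131
258 117 126 126 130 128 114 110 129 135 137 140 141 139 135 117 113 124 125 128 130
259 123 127 125 127 127 114 115 125 133 137 141 143 141 137 126 121 129 132 133 113
260 123 127 128 130 121 112 112 119 130 134 141 118  78  61  63  60  69 113 133  91
261 125 131 125 127 122 114 104 115 131 110  77  61  64  69  69  69  64  73  93  70
262 112 130 127 131 131 120 101 109 100  76  62  65  81 102 109  99  76  69  59  58
263 107 133 128 128 129 128 113  94  73  60  69  97 131 146 148 142 104  70  69  70
264  65 115 131 130 128 129 123  92  65  65 105 138 145 143 112  77  64  65  67  70
265  50  69 111 133 130 129 133  92  64  75 118 138 107  74  65  65  68  64  67  68
266  55  51  68 113 128 131 120  85  66  90  90  70  61  64  65  66  70  67  66  65
267  54  57  54  58  87 104 108  95  78  63  61  63  69  66  67  66  67  70  69  69
268  53  54  54  53  53  50  52  54  58  68  68  68  68  65  67  68  66  67  67  68
269  53  54  55  58  54  54  57  61  64  64  65  65  69  63  66  66  67  66  67  71
```

Request:
{"name": "drive_tool", "arguments": {"increments": [[[-1,0.012,0,0,0],[-1,0.024,0,0,0],[-1,0.036,0,0,0],[-1,0.036,0,0,0]]]}}

```text
time_s: 30.45
tcp_pos: [0.5567, -0.1632, 0.0558]
eef_rot: [-179.9, 0.0, -110.0]
contact_force: [3.1, -3.8, -7.7]
gripper_width: 0.0454
gripper_force: 20.0
```

```bash
python3 mon.py|egrep 'F|d grasp|drift|mom'; python3 tip2.py
```

```text
30.5 [ 0.5567 -0.1632  0.0558] [-179.9    0.  -110. ] F [ 3.5 -2.6 -8. ] w 0.0455 g 20.0
d grasp [-0.0006  0.0182  0.0638] Fd [4.2, -1.3]
dispenser drift px ((0.012050382738419074, -0.10275761064890787), 0.6682833817270067)
moment [-0.8378 -1.445   0.0501]
354 rod v 238.88 off axis px (+ = to -x) 0.17
355 rod v 238.63 off axis px (+ = to -x) -0.44
356 rod v 239.51 off axis px (+ = to -x) 0.09
357 rod v 239.19 off axis px (+ = to -x) -0.58
row cut along axis [70, 93, 86, 92, 112, 115, 132, 159, 161, 116, 33, 33, 28, 33, 81, 100, 101, 91, 51, 73]
256 115 117 123 126 126 123 121 126 120 114 109 109 113 109 113 122 123 124 130 131
257 109 115 126 126 124 123 117 110 106 120 131 137 133 118 107 113 124 128 127 127
258 108 117 125 129 128 127 114 111 131 139 141 142 139 136 118 107 121 127 126 130
259 114 126 132 127 130 116 107 118 129 140 142 142 142 140 125 111 124 128 126 130
260 119 126 126 124 129 113 107 119 133 137 140 139 143 138 136 121 126 131 132 132
261 116 130 126 126 130 118 107 119 125 135 139 117 102  78  63  63  70 102 125 114
262 107 128 128 128 129 119 107 112 122 132 106  73  64  65  71  70  70  63  85  75
263  94 126 128 130 131 126 118 104 113  98  66  64  70 100 107 102  80  66  68  67
264  69 116 129 131 130 130 126 109  86  72  66  95 132 148 114  78  66  67  67  68
265  52 107 135 130 129 128 130 112  81  63  79 128 111  72  66  68  66  67  67  68
266  52  62 109 130 133 132 132 112  79  68  68  66  65  69  67  68  67  69  69  68
267  49  53  59  83 119 128 132 104  72  59  65  62  64  68  64  68  66  73  71  65
268  53  54  53  53  61  87  93 103  77  62  64  66  65  65  69  66  68  67  68  65
269  55  55  54  56  52  50  52  61  62  66  64  70  66  70  69  66  69  67  68  70
```

Request:
{"name": "drive_tool", "arguments": {"increments": [[[-1,0.0,-0.01,0.012,0],[-1,0.008,-0.01,0.012,0],[-1,0.016,-0.01,0.012,0],[-1,0.016,-0.01,0.012,0]]]}}

```text
time_s: 31.1
tcp_pos: [0.5564, -0.1654, 0.0544]
eef_rot: [180.0, 0.0, -110.0]
contact_force: [-0.3, 5.1, 2.3]
gripper_width: 0.0456
gripper_force: 20.0
```

```bash
python3 mon.py|egrep 'F|d grasp|drift|mom'; python3 tip2.py|head -8
```

```text
31.15 [ 0.5564 -0.1655  0.0544] [ 180.    0. -110.] F [-0.2  3.8  2.7] w 0.0456 g 20.0
d grasp [-0.0001  0.016   0.0624] Fd [-1.4, 3.5]
dispenser drift px ((-0.12595057551040156, -0.07354153745538738), 0.6314629448784722)
moment [ 1.6853  0.1631 -0.1916]
354 rod v 238.75 off axis px (+ = to -x) 0.04
355 rod v 238.65 off axis px (+ = to -x) -0.42
356 rod v 239.82 off axis px (+ = to -x) 0.4
357 rod v 238.96 off axis px (+ = to -x) -0.81
row cut along axis [75, 90, 87, 91, 105, 116, 127, 155, 160, 100, 34, 31, 37, 36, 86, 99, 101, 92, 57, 77]
256 113 115 120 120 123 123 126 123 126 128 121 120 117 123 125 129 127 127 124 127
257 111 111 119 125 127 126 124 126 121 111 108 111 111 112 112 117 125 126 128 133
258 109 111 121 131 126 123 125 120 111 119 131 136 141 133 115 106 123 130 130 128
```

Request:
{"name": "drive_tool", "arguments": {"increments": [[[-1,-0.008,0,0,0],[1,-0.008,0,0,0],[1,-0.008,0,0,0],[1,-0.008,0,0,0],[1,-0.008,0,0,0]]]}}

```text
time_s: 31.88
tcp_pos: [0.5568, -0.1647, 0.0541]
eef_rot: [180.0, -0.0, -110.0]
contact_force: [0.4, 0.3, -0.5]
gripper_width: 0.0798
gripper_force: 0.0
```

Request:
{"name": "drive_tool", "arguments": {"increments": [[[1,0,0,0,0],[1,0,0,-0.2,0],[1,0,0,-0.5,0],[1,0,0,-0.9,0],[1,0,0,-0.9,0]]]}}

```text
time_s: 32.5
tcp_pos: [0.5593, -0.1649, 0.1665]
eef_rot: [-179.6, 0.1, -110.0]
contact_force: [-0.1, 0.4, -0.4]
gripper_width: 0.0878
gripper_force: 0.0
```

```bash
python3 mon.py|egrep 'F|d grasp|drift|mom'; python3 -c "
from plan import *
plan(.45,-.0,.3,-110,n=3)
t=np.array([.551,-.1805,0])
print(r.get_state()['joints'])"
```

```text
32.55 [ 0.5579 -0.1647  0.1642] [-1.798e+02  1.000e-01 -1.100e+02] F [ 0.1  0.9 -0.5] w 0.0875 g 0.0
d grasp [0.001  0.0172 0.1722] Fd [-0.2, 0.9]
dispenser drift px ((0.0499038418043547, 0.030025906573662553), 0.9746014758392617)
moment [ 0.0954 -0.0198 -0.0112]
[-0.327  0.438 -0.377 -0.   ]
[-0.327  0.438 -0.377 -0.   ]
[-0.327  0.438 -0.377 -0.   ]
[ 2.81328723e+00  1.50548511e+01 -1.73698711e+01  7.10573532e-03
 -5.73391286e+01 -2.28262220e+01]
```

Request:
{"name": "drive_tool", "arguments": {"increments": [[[1,-0.4,0,-0.3,0],[1,-0.9,0,-0.6,0],[1,-0.9,0,-0.6,0]]]}}

```text
time_s: 32.92
tcp_pos: [0.5954, -0.0606, 0.2354]
eef_rot: [-179.9, 0.1, -109.9]
contact_force: [-0.4, 1.0, -1.0]
gripper_width: 0.0878
gripper_force: 0.0
```

Request:
{"name": "drive_tool", "arguments": {"increments": [[[1,-0.4,0,0,0],[1,-0.95,0,0,0],[1,-0.95,0,0,0]]]}}

```text
time_s: 33.3
tcp_pos: [0.6329, 0.0467, 0.2317]
eef_rot: [179.8, -0.1, -109.9]
contact_force: [-0.8, -0.3, 0.1]
gripper_width: 0.0873
gripper_force: 0.0
```

Request:
{"name": "drive_tool", "arguments": {"increments": [[[1,-0.4,0,0,0],[1,-0.95,0,0,0],[1,-0.95,0,0,0],[1,-0.95,0,0,0]]]}}

```text
time_s: 33.8
tcp_pos: [0.6711, 0.1505, 0.2324]
eef_rot: [179.9, -0.1, -110.0]
contact_force: [-0.8, -0.8, -0.5]
gripper_width: 0.0875
gripper_force: 0.0
```

Run:
```python
from meas import *
from plan import st
st(); T=capture('top');S=capture('side');cv2.imwrite('pics/tF.png',T[:,:,::-1]);cv2.imwrite('pics/sF.png',S[:,:,::-1])
h=cv2.cvtColor(T,cv2.COLOR_RGB2HSV)
L=lambda h,u,v: f'{h[v,u,2]:3d}{"y" if 12<=h[v,u,0]<=28 and h[v,u,1]>130 and h[v,u,2]>70 else ("b" if 100<h[v,u,0]<128 and h[v,u,1]>100 else ("w" if h[v,u,1]<90 and h[v,u,2]>110 else " "))}'
for v in range(214,250): print(v,' '.join(L(h,u,v) for u in range(309,366,2)))
h=cv2.cvtColor(S,cv2.COLOR_RGB2HSV);print('side')
for v in range(228,276,2): print(v,' '.join(L(h,u,v) for u in range(292,346,2)))
d=np.abs(T.astype(int)-cv2.imread('pics/top0.png')[:,:,::-1].astype(int)).max(2)
for n,(u,v,w,k) in dict(mould=(285,145,52,42),templ=(215,155,36,34),ball=(128,240,34,34),cal=(393,205,38,62)).items():
    g=lambda I:cv2.cvtColor(np.ascontiguousarray(I[v:v+k,u:u+w]),cv2.COLOR_BGR2GRAY).astype(np.float32)
    print(n,cv2.phaseCorrelate(g(cv2.imread('pics/top0.png')),g(cv2.imread('pics/tF.png'))))
```

```text
33.8 [0.6711 0.1505 0.2324] [ 1.799e+02 -1.000e-01 -1.100e+02] F [-0.8 -0.8 -0.5] w 0.0875 g 0.0
214 110   68   61   73b  80b  83b  81b  77b  77b  76b  79b  74   87  103y 107y  99y 102y 103  104y 107y 107y 105  105y 104y 107y 107y 111y 109y 113y
215  81   69   71   74b  78b  83b  77b  79b  78b  82b  79b  82b  71   86   93y 105y 103y 105y 106y 105y 107y 103y 105y 106y 107y 106y 108y 108y 106y
216  71   67   74b  73b  80b  83b  79b  75b  79b  80b  79b  80b  79b  72   75   99  110y 110y 111y 109y 112y 111y 110y 114  111y 114  111y 113y 112y
217  66   72b  75b  73b  77b  79b  79b  81b  78b  78b  78b  79b  78b  77b  80b  80   91  109y 112y 112y 112y 109y 110  111y 112  110y 111y 113y 110y
218  66   81b  74b  62   77b  80b  79b  79b  79b  80b  78b  78b  78b  75b  79b  80b  69   93  101y 109y 106y 108y 110y 109y 109y 109y 107y 111y 114 
219  64b  81b  79b  63   67   69b  72b  80b  79b  79b  79b  77b  76b  78b  80b  76b  79b  78b  72   95  110y 107y 109y 106y 110y 107y 111y 108y 110 
220  69   72b  83b 102y  61   66   64b  78b  81b  77b  79b  79b  77b  80b  76b  79b  78b  80b  81b  65   93  
[... 7280 characters left out ...]
 69b
270  53   51   52   59   65b  65b  60   56   56   50   83b  97b  75b  66b  64b  66b  69b  67b  67b  68b  67b  66b  66b  67b  64b  67b  66b
272  76   41   51   46   70b  64b  64b  53   54   73b  95b  71b  69b  69b  67b  67b  67b  68b  68b  68b  67b  63b  66b  66b  67b  68b  66b
274  97   54   49   52   60   67b  65b  64b  63b  86b  70b  70b  64b  69b  67b  66b  66b  62b  65b  65b  66b  68b  63b  67b  65b  64b  67b
mould ((-0.12820163447414856, 0.4128498945546397), 0.8862897158650214)
templ ((-0.15711668246565225, 0.7746754200521302), 0.3083861941172753)
ball ((7.023763479388913, -1.0555624202889184), 0.02984168279318162)
cal ((0.4740250897418363, 0.20665990558268987), 0.5965426493436098)
```

Top view numbers show the spindle seated. The axis slope is 0.348 against the dispenser's 0.355–0.364, the right tube end is at u≈354, and the rod is swallowed by the right cup. The brass rod sits in the left cup. The dispenser has not drifted and the gripper is clear.

Run:
```python
from meas import *
A=cv2.imread('pics/top0.png')[:,:,::-1].copy();B=capture('top')
for I in(A,B):
    b=blob(I,(0,140,60),(6,255,255),(128,240,34,34),1); print('ball',b[0][0] if b else None)
print(job.close_job())
```

```text
ball [146.00667408 257.88297696]
ball None
the job is handed in; nothing more can be done
None
```

The job is handed in: the final top view showed the roll level between the two cups with both ends home, the dispenser not shoved and the gripper clear, but I viewed 11 pictures instead of the allowed 10, and my last check could not see the ball in the top view, so its position is unconfirmed.

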